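# Fit a grinding stone to the arbor of a dental polishing lathe

## Robot

A 6-joint arm with a two-finger parallel gripper is mounted at the origin on the work surface. World frame = base frame: x ahead of the robot, y to its left, z up, the work surface at z = 0. Lengths are in mm, angles in rad, forces in N, time in s.
With the tool pointing down it reaches from about 300 to 825 mm from the base axis. Payload 5.4 kg.
Tool frame: the origin (TCP) lies midway between the tips of the shut fingers; the grasp point (between the pads) lies 19 mm behind it; z points along the fingers, y is the direction in which the jaws open and shut (so a half turn about z gives the same grasp; the last joint's range is limited). The gripper opens to 92 mm and grips with 3 to 60 N. Pads are 20 mm wide; open, the fingers measure 128 mm over their backs; the gripper's body (75 mm by 189 mm) begins 69 mm behind the grasp point.
Start: joints at [1.039, 0.158, 1.597, -0, 1.386, -0.21], TCP at [181.867, 545.463, 214.601] pointing down, gripper open.
Joint ranges: [-2.91, 2.91], [-0.94, 2.29], [0.18, 2.7], [-1.29, 4.43], [0.17, 2.64], [-3, 3]. Speed limits (rad/s): [2.57, 2.57, 3.14, 3.14, 3.14, 3.14].

## Interface

Orientations are given as a unit quaternion [x, y, z, w].
In Python, from station import manip, eyes, ticket gives the robot as it stands.
- The arm moves only by the shell command python3 -m handwheel 'ROWS' [FORCE]. ROWS is text: rows parted by semicolons, each of 5 numbers parted by spaces: the closure, from 0 (fully open) to 1 (shut), then the shift along the tool's x, y, z in m, then the turn about the tool's z in rad. In form: hand x y z turn; .... A call has 1 to 12 rows; each row shifts and turns the commanded pose from where the row before left it, along the tool's axes as they then stand; what a row does not reach is not made up. A row lasts 1/10 s, in which the tool goes at most 50 mm and 8.59 degrees, less where a joint would pass 70% of its speed; a pose out of reach is approached as far as the arm can. A call with a gripper value outside its range is refused whole. The fingers move at their own pace and stop on an object; FORCE is the grip in N (left out, the last holds). Time passes only in rows, so rows that do not move let the fingers close. It gives the time, the measured TCP pose, the force and the opening at its end, in the units of the state.
- manip.sense(): the state, without advancing time (a new reading comes with each control period).
- eyes.get_image(name): name is "scene" or "top" or "wrist"; returns a dict with "img" (420x560x3 uint8, blue, green, red), "fx", "fy", "cx", "cy" (pixels), "extrinsics" (4x4, takes a point from camera to world coordinates). Camera axes: x right, y down, z forward; pixel columns grow to the right and rows downward; lengths in mm; the calibration is good to about 2 mm. A picture is of the moment at which its call begins. There is no depth.
- ticket.job_done(): hands the job in, once; it reports no verdict.
The state is a dict: "time_s": time; "joint_positions": joint angles; "joint_velocities": joint speeds; "effort": joint torques, N m; "tcp_pos": TCP position; "ee_rot": TCP orientation; "contact_force": force on the tool from outside, world axes, zero at the start; "wrist_torque": the same for the moment, N m; "grip_width": finger opening in mm.
Only numpy, scipy, OpenCV 4.12 (cv2) and the standard library are available. Lean on these libraries where they do the work, as an engineer would, in place of code of your own. Each camera call takes 0.05 s, during which the arm holds its last target.

## Task

Set up the polishing lathe: take the long spacer collar, then the large grinding stone, then the flanged end cap from the rack and slide them in that order onto the lathe's horizontal arbor. Press the cap home firmly, so that collar, stone and cap are held tight against the lathe's inner flange without a gap, but go gently: the stone is brittle and chips under a hard shove. Leave the thin spare stone, the thin spare spacer and the other things on the bench where they are.

Things in the scene. Friction and masses are not known exactly. Their poses are not given: they have to be found in the camera images.
- spindle_tip (a point): Centre of the end face of the lathe's arbor, a level round steel rod 13 mm in diameter, 120 mm above the bench; its last 6 mm taper to 8 mm. Its frame is the lathe's: +y runs along the rod from the tip to the motor, z is up.
- lathe: Polishing lathe, fixed, origin on the bench under its motor (96 mm diameter, from 117 mm behind the arbor's tip; nose 48 mm wide from 89 mm). The dark inner flange on the arbor (30 mm wide, 10 mm thick) is clamped firmly where the last user left it: its face lies 56 to 72 mm behind the tip, is not reported and must be felt for. A low dust pan lies under the arbor.
- grip_balls (a point): Point on the arbor's axis 10 mm behind its tip, where two spring balls stand 0.7 mm out of its sides. Collar and stone pass over them; the cap grips on them: it slides on with a steady drag of about 6 to 10 N and stays where it is left. When it meets the stone the force rises above that.
- collar_center (a point): Centre of the long spacer collar: plain aluminium tube, 34 mm in diameter, 22 mm long, with a 15.2 mm through hole along its y axis (either way round), about 45 g. It lies on the rack's rails, hole level, centre 38 mm above the bench.
- stone_center (a point): Centre of the large grinding stone: brittle grey wheel 60 mm in diameter, 18 mm thick, 15.2 mm through hole with a grey bush along its y axis (either way round), about 100 g. It stands on its rim on the rack's rails, centre 52 mm above the bench. It chips if pressed with more than 25 N by the cap or against the collar.
- cap_center (a point): Middle of the knurled hub (28 mm diameter, 29 mm long) of the steel end cap, 60 g, 43 mm above the bench. Its 40 mm wide, 7 mm thick flange is at the +y end, facing the lathe: back 14.5 mm, front 21.5 mm from this point. Blind hole along y from the front, 33 mm deep, 19 mm wide, narrowing to 13.8 mm within 4 mm. Home when it presses stone and collar on with 5 N or more beyond the drag for a moment.
- rack: Wheel rack, fixed: wooden strip 44 x 252 mm, 8 mm thick, origin on the bench under its middle, long axis y. Five bays 48 mm apart along y between thin plates 30 mm wide, 38 mm high. The parts lie on two rails 16 mm apart, tops 23 mm up, hole axes along the rack. The cap lies by its hub on an 8 mm higher saddle in the -y end bay; which of the rest is in which bay differs.
- thin_stone: Thin spare stone in the rack, 44 mm in diameter, 10 mm thick (origin at its centre). Leave it.
- thin_spacer: Thin spare spacer in the rack, 34 mm in diameter, 10 mm thick (origin at its centre). Leave it.
- cast: Plaster cast of a dental arch, 52 x 62 mm, 35 mm high, origin under its middle.
- bowl: Black rubber mixing bowl, 110 mm in diameter, 60 mm high, origin under its middle.
- jar: Amber glass jar, 52 mm in diameter, 70 mm high, origin under its middle.
- spatula: Spatula lying on the bench, 170 mm long.
- retainer_case: Flat blue retainer case, 75 x 80 mm, 28 mm high, origin under its middle.
There are look-alikes about, which are no part of the job. Of the things that look like the part that bears cap_center, the larger one is meant.

How it is judged:
By the outcome, as a careful person would: the job done as asked, in the order asked, and still so for the second after the job is handed in, with the robot touching nothing.
It also fails if it takes over 72 s, if anything falls off the work surface, if the arm or the gripper's body presses on something with over 40 N, if the wrist force passes 120 N, or if a joint passes its speed limit or range.

## Working session

There is one attempt and no reset: what is moved stays moved. The work goes in short steps, Python scripts to look and compute and a shell command to move; the robot and the scene stay as the last step left them, time stands still between calls to the robot, and variables do not carry over. Pictures are saved under pics/ and viewed, and the job is handed in when it is done.

```bash
ls; mkdir -p pics
python3 - <<'E'
from station import manip, eyes, ticket
import cv2
print(manip.sense())
for n in ("scene","top","wrist"):
    d=eyes.get_image(n); cv2.imwrite(f"pics/{n}0.png",d["img"]); print(n,d["fx"],d["fy"],d["cx"],d["cy"],d["extrinsics"])
E
```

```text
pics
{'time_s': 0.0, 'joint_positions': array([ 1.03891323e+00,  1.59072394e-01,  1.59819699e+00, -5.63333017e-05,
        1.38619924e+00, -2.10069713e-01]), 'joint_velocities': array([ 0.00062077,  0.00085734,  0.00039319, -0.00059264,  0.00074899,
        0.00091771]), 'effort': array([-4.70261909e-05, -3.85576630e+01, -3.22103655e+01,  7.01863971e-02,
        3.79086763e-02, -1.71554066e-04]), 'tcp_pos': array([181.56489535, 544.92871352, 213.62345853]), 'ee_rot': array([ 1.60208053e-01,  9.87082823e-01, -8.84215966e-04, -3.14244523e-04]), 'contact_force': array([-0.13918883, -0.00486429,  0.17326616]), 'wrist_torque': array([0.01141841, 0.02360337, 0.04063246]), 'grip_width': 91.97786362334317}
scene 471.5477710943299 471.5477710943299 279.7269657395032 203.0843855450423 [[-4.73513835e-01  6.62163535e-01 -5.80796092e-01  1.12812085e+03]
 [ 8.80765153e-01  3.51394890e-01 -3.17449800e-01  3.43865796e+02]
 [-6.11490293e-03 -6.61861832e-01 -7.49600909e-01  8.53927837e+02]
 [ 0.00000000e+00  0.00000000e+00  0.00000000e+00  1.00000000e+00]]
top 536.739488443087 536.739488443087 286.95813210531946 199.6566639702334 [[-3.87242443e-03 -9.76887355e-01  2.13719676e-01  3.47857308e+02]
 [-9.99981718e-01  2.79035245e-03 -5.36447383e-03  4.09249982e+01]
 [ 4.64413343e-03 -2.13736542e-01 -9.76880301e-01  1.11917111e+03]
 [ 0.00000000e+00  0.00000000e+00  0.00000000e+00  1.00000000e+00]]
wrist 307.6747819474922 307.6747819474922 287.17114243595483 208.83600019311015 [[ 3.16087765e-01  9.10239780e-01  2.67492182e-01  1.05248491e+02]
 [ 9.48728707e-01 -3.02806511e-01 -9.06755652e-02  5.71279749e+02]
 [-1.53813224e-03  2.82438948e-01 -9.59284043e-01  3.84422264e+02]
 [ 0.00000000e+00  0.00000000e+00  0.00000000e+00  1.00000000e+00]]
```

View pics/scene0.png

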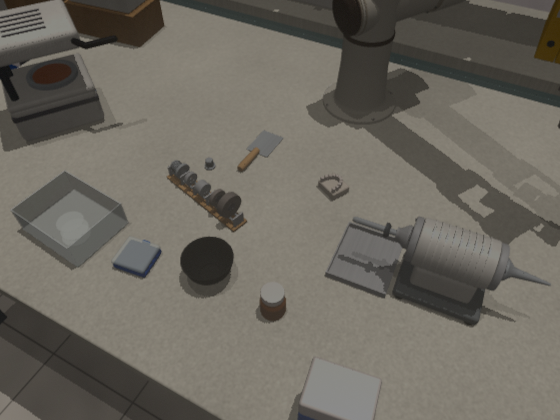

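View pics/top0.png

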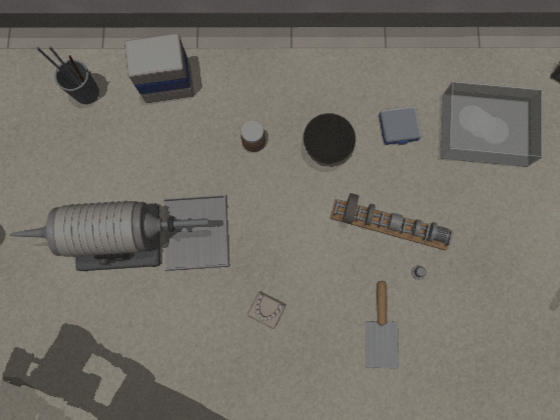

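View pics/wrist0.png

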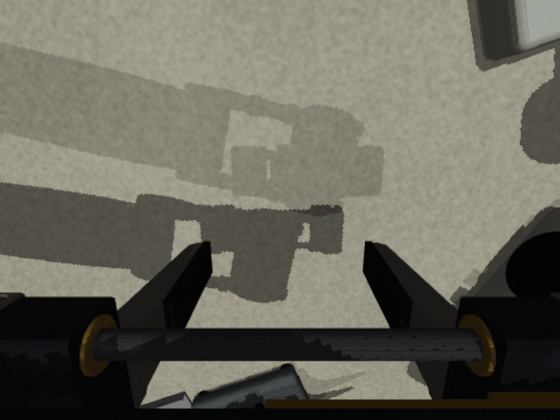

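The rack sits at top (332–450, 195–248). The small cap look-alike is on the bench at (419,271), the lathe at (50–220, 240). I'll take closer crops.

Run:
```python
import cv2
t=cv2.imread("pics/top0.png"); s=cv2.imread("pics/scene0.png")
cv2.imwrite("pics/c1.png",cv2.resize(t[185:290,325:460],None,fx=5.5,fy=5.5,interpolation=cv2.INTER_CUBIC))
cv2.imwrite("pics/c2.png",cv2.resize(t[190:275,130:235],None,fx=6,fy=6,interpolation=cv2.INTER_CUBIC))
cv2.imwrite("pics/c3.png",cv2.resize(s[145:235,155:255],None,fx=6,fy=6,interpolation=cv2.INTER_CUBIC))
cv2.imwrite("pics/c4.png",cv2.resize(s[205:300,325:425],None,fx=6,fy=6,interpolation=cv2.INTER_CUBIC))
```

```text
(no output)
```

View pics/c1.png

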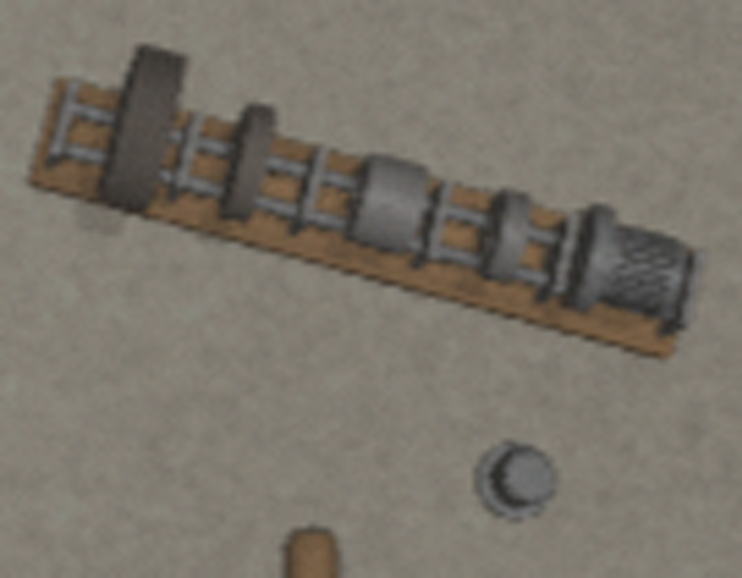

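View pics/c2.png

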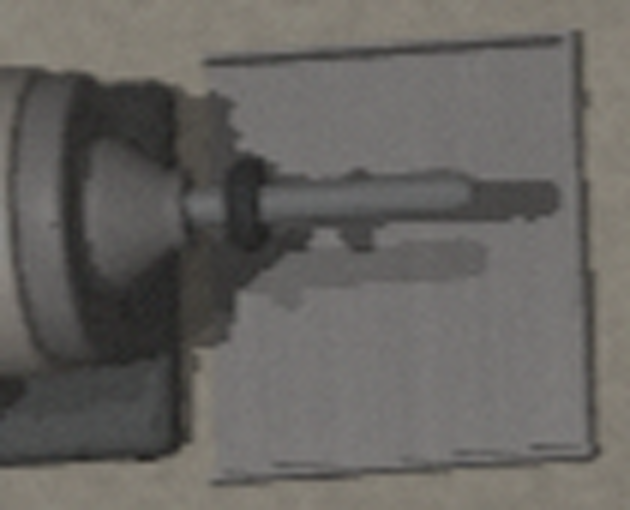

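View pics/c3.png

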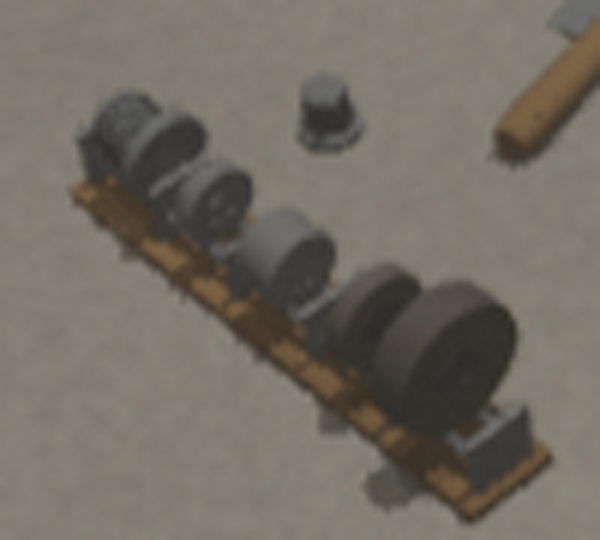

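View pics/c4.png

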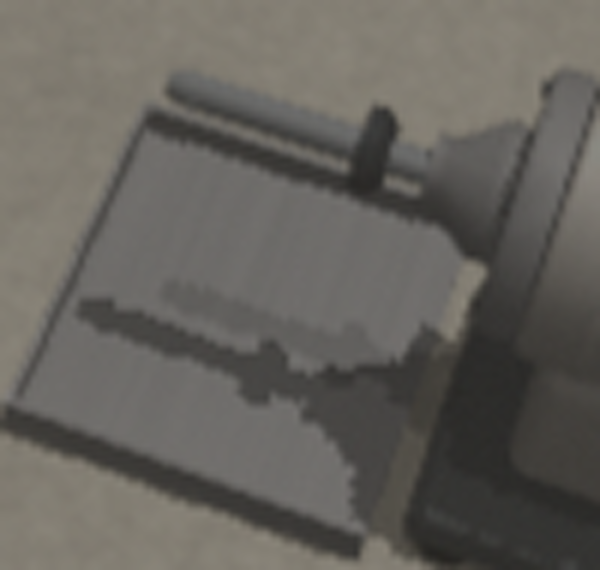

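Top crop (5.5×) candidates, from +y to −y:
- large stone: (352,208)
- thin stone: (371,214)
- long collar: (396,222)
- thin spacer: (418,228)
- cap, knurled with its flange on the lathe side: (440,233)
- small cap look-alike, off the rack: (419,271)

By the descriptions I choose the stone at 352, the collar at 396 and the cap at 440. Next I'll fit positions and overlay them.

```bash
cat > h.py <<'E'
import numpy as np, cv2
from scipy.optimize import least_squares
def proj(d,P):
    P=np.atleast_2d(P).astype(float); T=np.linalg.inv(d["extrinsics"]); c=P@T[:3,:3].T+T[:3,3]
    return np.c_[d["fx"]*c[:,0]/c[:,2]+d["cx"], d["fy"]*c[:,1]/c[:,2]+d["cy"]]
def ray(d,uv,z):
    r=d["extrinsics"][:3,:3]@np.array([(uv[0]-d["cx"])/d["fx"],(uv[1]-d["cy"])/d["fy"],1]); o=d["extrinsics"][:3,3]
    return o+r*(z-o[2])/r[2]
def cyl(c,yaw,r,h,n=40):
    a=np.linspace(0,2*np.pi,n); out=[]
    ax=np.array([-np.sin(yaw),np.cos(yaw),0]); la=np.array([np.cos(yaw),np.sin(yaw),0])
    for s in (h[0],h[1]): out.append(np.array(c)+s*ax+r*(np.cos(a)[:,None]*la+np.sin(a)[:,None]*np.array([0,0,1])))
    return out
E
python3 - <<'E'
from station import eyes
import pickle; from h import *
D={n:eyes.get_image(n) for n in("top","scene")}; pickle.dump(D,open("D.pkl","wb"))
t,s=D["top"],D["scene"]
T=lambda x,y:(325+x/5.5,185+y/5.5)
for n,p,z in (("stone",T(146,128),60),("thinst",T(250,162),48),("collar",T(392,203),46),("sp",T(508,236),46),("cap",T(640,270),50),("stripBL",T(30,185),8),("stripTL",T(58,78),8),("stripBR",T(668,350),8),
 ("tip",(130+470/6,190+191/6),122),("rod at flange",(130+262/6,190+200/6),122),("nose",(130+190/6,190+206/6),122)):
    print(n,ray(t,p,z).round(1))
S=lambda x,y:(155+x/6,145+y/6)
for n,p,z in (("stripL(far)",S(70,188),8),("strip near",S(470,515),8),("strip near2",S(553,458),8)): print(n,ray(s,p,z).round(1))
print("tip",ray(s,(325+180/6,205+88/6),120),ray(s,(325+430/6,205+160/6),120))
E
```

```text
stone [561.4 -94.9  60. ]
thinst [ 550.9 -134.5   48. ]
collar [ 535.8 -186.7   46. ]
sp [ 523.3 -228.9   46. ]
cap [ 509.9 -275.6   50. ]
stripBL [549.8 -56.5   8. ]
stripTL [591.7 -68.2   8. ]
stripBR [ 485.7 -296.6    8. ]
tip [523.7 183.7 122. ]
rod at flange [521.  248.8 122. ]
nose [519.2 271.3 122. ]
stripL(far) [ 527.1 -309.2    8. ]
strip near [596.4 -67.8   8. ]
strip near2 [557.7 -54.3   8. ]
tip [527.6855883  187.85589036 120.        ] [517.69752406 271.76707272 120.        ]
```

```bash
cat > ov.py <<'E'
import pickle; from h import *
def ov(D,rk,parts,lt,tag):
    x,y,w=rk; ax=np.array([-np.sin(w),np.cos(w),0]); la=np.array([np.cos(w),np.sin(w),0]); o=np.array([x,y,0])
    K=4
    for n,d in D.items():
        im=cv2.resize(d["img"],None,fx=K,fy=K,interpolation=cv2.INTER_CUBIC)
        im=np.clip(im.astype(int)*1.5,0,255).astype(np.uint8)
        def pl(P,col,cl=False): cv2.polylines(im,[np.round((proj(d,P)+.5)*K-.5).astype(int)],cl,col,1)
        for z in (8,): pl([o+a*22*la+b*126*ax+[0,0,z] for a,b in((-1,-1),(1,-1),(1,1),(-1,1))],(0,255,255),True)
        for b in (-120,-72,-24,24,72,120): pl([o+a*15*la+b*ax+[0,0,z] for a,z in((-1,8),(-1,38),(1,38),(1,8))],(255,0,255))
        for (s,z,r,h,lat) in parts:
            for c in cyl(o+s*ax+lat*la+[0,0,z],w,r,h): pl(c,(0,255,0))
        tx,ty,tw=lt
        for r,h in ((4,(0,0)),(6.5,(6,89)),(15,(56,66)),(15,(72,82)),(24,(89,117))):
            for c in cyl([tx,ty,120],tw,r,h): pl(c,(0,0,255))
        bx=(1280,700,620,470) if n=="top" else (600,560,420,400)
        if n=="top": A=im[185*4:260*4,325*4:460*4]; B=im[190*4:275*4,120*4:240*4]
        else: A=im[150*4:235*4,155*4:255*4]; B=im[205*4:295*4,340*4:430*4]
        cv2.imwrite(f"pics/{tag}{n}R.png",A); cv2.imwrite(f"pics/{tag}{n}L.png",B)
E
cat > run.py <<'E'
from ov import *
D=pickle.load(open("D.pkl","rb"))
import sys
ov(D,(540,-182.5,-.261),[(92,52,30,(-9,9),0),(0,38,17,(-11,11),0),(-97,43,14,(-14.5,14.5),0),(-97,43,20,(14.5,21.5),0)],(525.5,185.5,.06),"o1")
E
python3 run.py
python3 -c "
import cv2,numpy as np
for n in('R','L'):
  a=cv2.imread(f'pics/o1top{n}.png');b=cv2.imread(f'pics/o1scene{n}.png');print(a.shape,b.shape)
"
```

```text
(300, 540, 3) (340, 400, 3)
(340, 480, 3) (360, 360, 3)
```

View pics/o1topR.png

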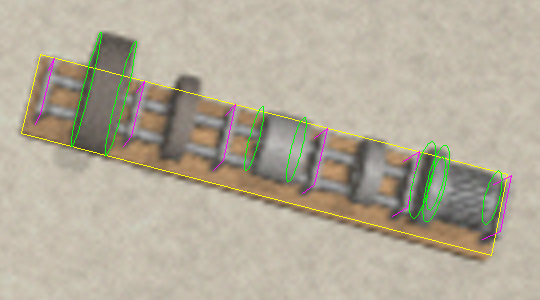

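View pics/o1sceneR.png

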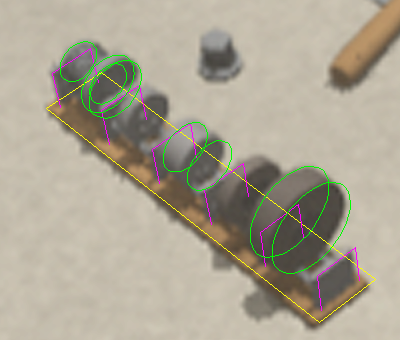

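View pics/o1topL.png

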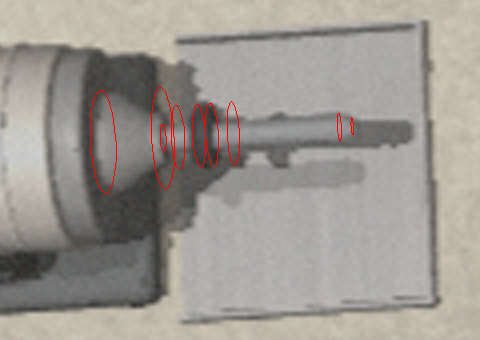

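View pics/o1sceneL.png

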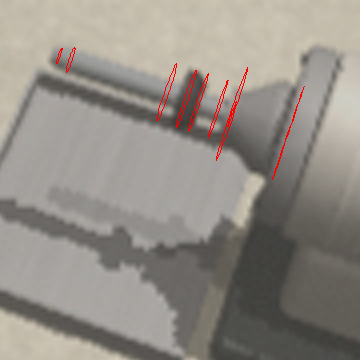

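```bash
python3 -m handwheel '0 -.028 -.029 0 0;0 -.028 -.029 0 0;0 -.028 -.029 0 0;0 -.028 -.029 0 0;0 -.028 -.029 0 0;0 -.028 -.029 0 0;0 -.028 -.029 0 0;0 -.028 -.029 0 0;0 -.028 -.029 0 0;0 -.028 -.029 0 0'
python3 -m handwheel '0 -.028 -.029 0 0;0 -.028 -.029 0 0;0 -.028 -.029 0 0;0 -.028 -.029 0 0;0 -.028 -.029 0 0;0 -.028 -.029 0 0;0 -.028 -.029 0 0;0 -.028 -.029 0 0;0 -.028 -.029 0 0;0 -.028 -.029 0 0'
python3 -m handwheel '0 0 0 0 .15;0 0 0 0 .15;0 0 0 0 .15;0 0 0 0 .15;0 0 0 0 .15;0 0 0 0 .15;0 0 0 0 .15;0 0 0 0 .15;0 0 0 0 .15;0 0 0 0 .15;0 0 0 0 0;0 0 0 0 0'
python3 - <<'E'
from station import manip, eyes
import pickle,cv2,numpy as np
s=manip.sense(); d=eyes.get_image("wrist"); pickle.dump((s,d),open("w1.pkl","wb")); cv2.imwrite("pics/w1.png",np.clip(d["img"].astype(int)*1.4,0,255).astype(np.uint8))
print(s["tcp_pos"],s["ee_rot"],s["joint_positions"].round(3)); print(d["extrinsics"].round(3))
E
```

```text
time_s: 1.25
tcp_pos: [356.2, 180.3, 214.7]
ee_rot: [0.16, 0.987, 0.0, 0.0]
contact_force: [1.4, -0.0, 0.3]
grip_width: 92.0
time_s: 2.25
tcp_pos: [530.1, -183.5, 214.5]
ee_rot: [0.16, 0.987, 0.0, -0.0]
contact_force: [0.6, 0.1, -0.4]
grip_width: 91.8
time_s: 3.45
tcp_pos: [529.6, -181.8, 214.5]
ee_rot: [0.789, 0.614, -0.0, -0.0]
contact_force: [0.7, 0.2, -0.5]
grip_width: 92.0
[ 529.60780133 -181.84544554  214.48172505] [ 7.88963390e-01  6.14440194e-01 -5.10107121e-05 -1.19249228e-04] [-0.547  0.12   1.64  -0.     1.382 -0.299]
[[ 9.70000e-01 -2.35000e-01 -7.00000e-02  5.48723e+02]
 [-2.45000e-01 -9.30000e-01 -2.74000e-01 -1.03506e+02]
 [-0.00000e+00  2.83000e-01 -9.59000e-01  3.85169e+02]
 [ 0.00000e+00  0.00000e+00  0.00000e+00  1.00000e+00]]
```

View pics/w1.png

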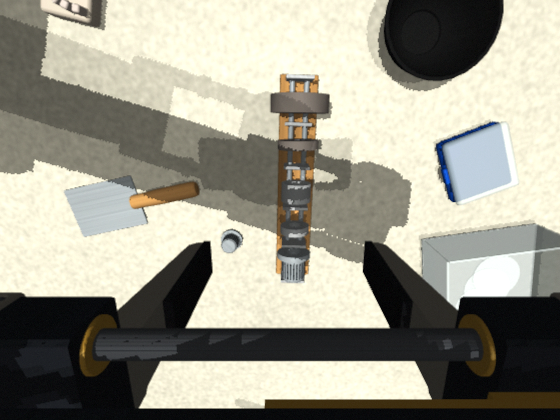

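The wrist view shows the rack column at u≈277–318: large stone (300,103), thin stone (298,146), collar (297,192), thin spacer (294,231), cap with flange (293,265). The small look-alike is off-rack at (231,241). I'll fit this more exactly in a crop.

```bash
cat > run2.py <<'E'
from h import *; import pickle,sys
s,d=pickle.load(open("w1.pkl","rb"))
def go(rk,parts,fn):
    x,y,w=rk; ax=np.array([-np.sin(w),np.cos(w),0]); la=np.array([np.cos(w),np.sin(w),0]); o=np.array([x,y,0]);K=4
    im=cv2.resize(d["img"],None,fx=K,fy=K,interpolation=cv2.INTER_CUBIC); im=np.clip(im.astype(int)*1.2,0,255).astype(np.uint8)
    im2=im.copy()
    def pl(P,col,cl=False): cv2.polylines(im,[np.round((proj(d,P)+.5)*K-.5).astype(int)],cl,col,1)
    pl([o+a*22*la+b*126*ax+[0,0,8] for a,b in((-1,-1),(1,-1),(1,1),(-1,1))],(0,255,255),True)
    for b in (-120,-72,-24,24,72,120): pl([o+a*15*la+b*ax+[0,0,z] for a,z in((-1,8),(-1,38),(1,38),(1,8))],(255,0,255))
    for (q,z,r,h) in parts:
        for c in cyl(o+q*ax+[0,0,z],w,r,h): pl(c,(0,255,0))
    A=np.hstack([im2[65*4:210*4,255*4:345*4],im[65*4:210*4,255*4:345*4]]); B=np.hstack([im2[150*4:290*4,255*4:345*4],im[150*4:290*4,255*4:345*4]])
    cv2.imwrite(fn+"a.png",A); cv2.imwrite(fn+"b.png",B); print(A.shape)
go((538.5,-183,-.261),[(91,52,30,(-9,9)),(-5,38,17,(-11,11)),(-100,43,14,(-14.5,14.5)),(-100,43,20,(14.5,21.5))],"pics/r1")
E
python3 run2.py
```

```text
(580, 720, 3)
```

View pics/r1a.png

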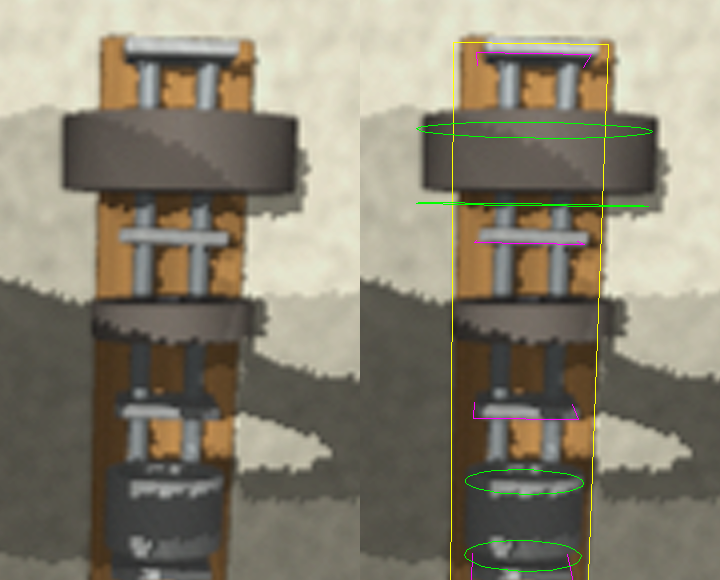

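View pics/r1b.png

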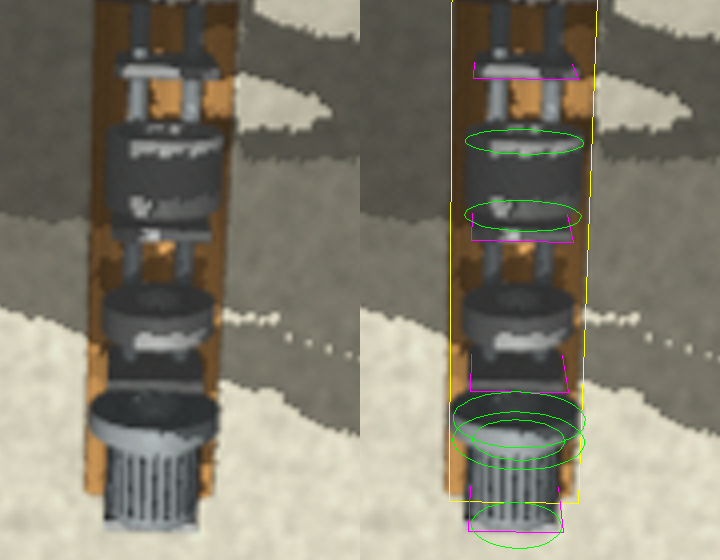

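```bash
sed -i '$d' run2.py; echo 'go((539.5,-181,-.276),[(94,52,30,(-9,9)),(-5,38,17,(-11,11)),(-101,43,14,(-14.5,14.5)),(-101,43,20,(14.5,21.5))],"pics/r2")' >>run2.py; python3 run2.py
```

```text
(580, 720, 3)
```

View pics/r2a.png

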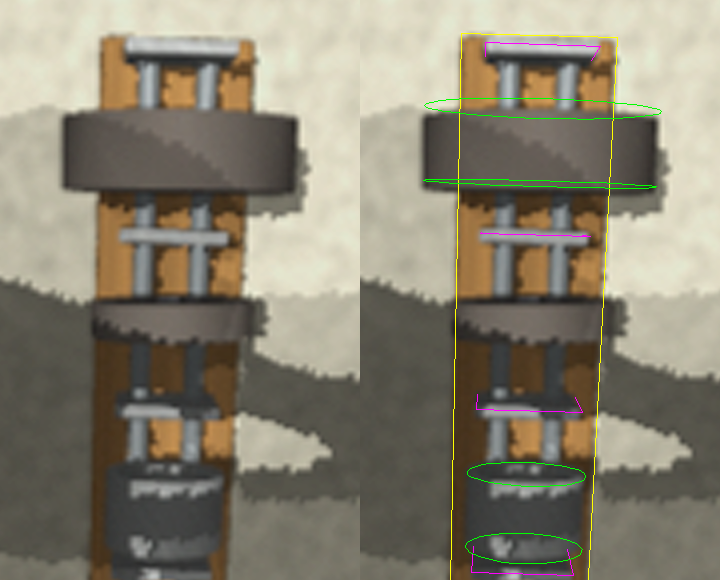

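View pics/r2b.png

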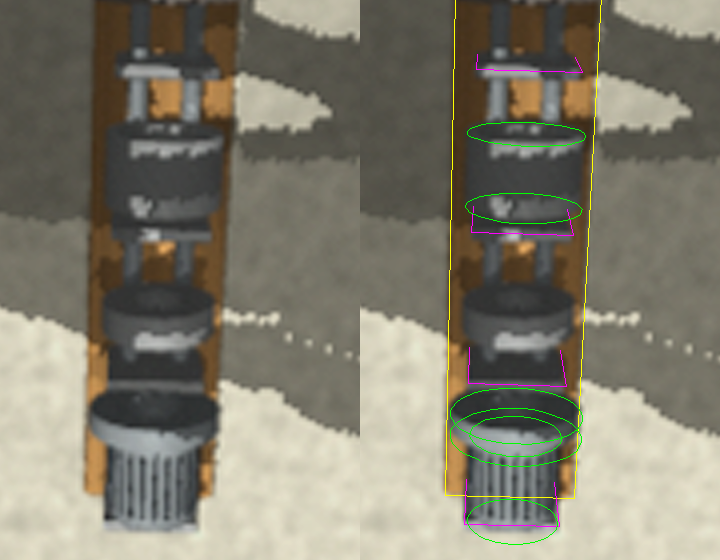

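```bash
python3 -m handwheel '0 -.002 .0094 .03 .02;0 0 0 .04 0;.3 0 0 .04 0;.3 0 0 .04 0;.3 0 0 .03 0;.3 0 0 .0155 0;.3 0 0 0 0' 30
python3 -m handwheel '.5 0 0 0 0;1 0 0 0 0;1 0 0 0 0;1 0 0 0 0;1 0 0 0 0;1 0 0 0 0'
```

```text
time_s: 4.2
tcp_pos: [536.7, -185.2, 17.0]
ee_rot: [0.796, 0.606, -0.001, -0.002]
contact_force: [0.5, 0.3, 0.5]
grip_width: 64.5
time_s: 4.8
tcp_pos: [538.5, -186.5, 20.3]
ee_rot: [0.796, 0.605, -0.0, 0.0]
contact_force: [-2.7, -0.1, 5.3]
grip_width: 33.3
```

```bash
python3 -m handwheel '1 0 0 0 0;1 0 0 0 0' 30
python3 -m handwheel '1 0 0 -.02 0;1 0 0 -.03 0;1 0 0 -.03 0;1 0 0 -.03 0;1 0 0 -.03 0;1 0 0 -.03 0;1 0 0 -.02 0;1 0 0 0 0;1 0 0 0 0'
python3 - <<'E'
from station import manip, eyes
import pickle,cv2,numpy as np
s=manip.sense(); d=eyes.get_image("wrist"); pickle.dump((s,d),open("w2.pkl","wb")); cv2.imwrite("pics/w2.png",np.clip(d["img"].astype(int)*1.4,0,255).astype(np.uint8))
print(s["tcp_pos"],s["ee_rot"],s["contact_force"],s["grip_width"])
E
```

```text
time_s: 5.0
tcp_pos: [538.4, -186.5, 20.3]
ee_rot: [0.796, 0.605, -0.0, 0.0]
contact_force: [-3.4, 0.7, 5.1]
grip_width: 33.8
time_s: 5.9
tcp_pos: [538.2, -186.1, 208.7]
ee_rot: [0.796, 0.605, 0.0, 0.0]
contact_force: [-0.8, 0.0, -1.0]
grip_width: 33.5
[ 538.16090721 -186.08195372  208.69628267] [7.96140717e-01 6.05111526e-01 8.61344558e-06 1.75330364e-05] [-0.75733135  0.00954917 -1.00171753] 33.48806461727992
```

View pics/w2.png

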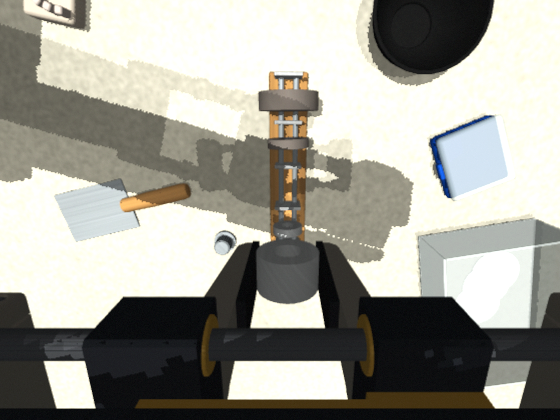

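```bash
python3 -m handwheel '1 .037 -.0116 0 0;1 .037 -.0116 0 0;1 .037 -.0116 0 0;1 .037 -.0116 0 0;1 .037 -.0116 0 0;1 .037 -.0116 0 0;1 .037 -.0116 0 0;1 .037 -.0116 0 0;1 0 0 0 -.11;1 0 0 0 -.11;1 0 0 0 -.11;1 0 0 0 0'
python3 - <<'E'
from station import manip, eyes
import pickle,cv2,numpy as np
s=manip.sense(); d=eyes.get_image("wrist"); pickle.dump((s,d),open("w3.pkl","wb")); cv2.imwrite("pics/w3.png",np.clip(d["img"].astype(int)*1.4,0,255).astype(np.uint8))
print(s["tcp_pos"],s["ee_rot"],s["contact_force"],s["grip_width"])
E
```

```text
time_s: 7.15
tcp_pos: [527.0, 124.0, 207.0]
ee_rot: [0.686, 0.728, -0.001, -0.001]
contact_force: [-0.5, -0.1, -0.7]
grip_width: 33.5
[526.96849949 124.03023806 207.02990593] [ 0.6857176   0.72786552 -0.00123034 -0.00128272] [-0.52061837 -0.07993714 -0.7231997 ] 33.492011970497714
```

View pics/w3.png

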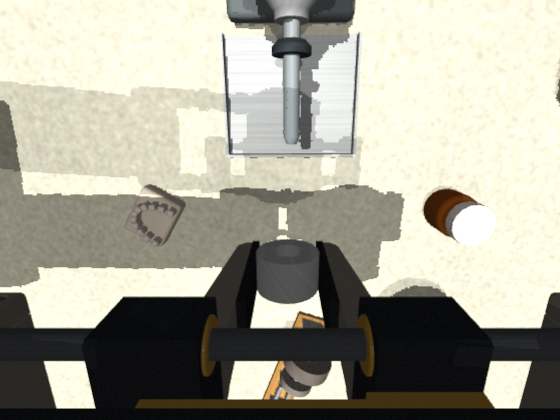

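The picture shows the collar in the jaws at (288,270). The arbor's tip is at (291,143) and the dark flange at (291,47). Next, a subpixel measurement.

```bash
cat > rod.py <<'E'
import pickle,sys; from h import *
s,d=pickle.load(open(sys.argv[1],"rb"))
g=cv2.cvtColor(d["img"],cv2.COLOR_BGR2GRAY).astype(int)
if len(sys.argv)>2:
    r0,r1,c0,c1=map(int,sys.argv[2:6])
    for r in range(r0,r1,4): print(r,g[r,c0:c1])
    K=6;cv2.imwrite("pics/z.png",cv2.resize(np.clip(d["img"][r0:r1,c0:c1]*1.4,0,255).astype(np.uint8),None,fx=K,fy=K,interpolation=cv2.INTER_CUBIC))
E
python3 rod.py w3.pkl 56 152 276 306
```

```text
56 [ 14  14  12  13  13  15  20  53  94 114 124 136 140 148 154 156 155 147
 140 132 118  93  77  48  22  14  13  14  14  13]
60 [149 148 149 148 150 149 135  98 102 112 124 136 141 148 153 157 154 147
 139 132 120 106  91  70  59  74  81  94  92  93]
64 [152 151 152 151 152 151 136  99 101 114 124 136 141 148 153 156 153 148
 139 132 121 107  89  69  54  62  75  92  93  93]
68 [178 180 180 179 179 178 157  97 100 113 125 137 141 148 152 155 154 147
 139 131 120 105  87  71  72  92  91  90  91  90]
72 [178 177 177 176 178 178 157  95 100 114 125 136 143 147 153 157 154 147
 139 131 120 104  86 102 128  91  92  93  92  91]
76 [184 184 185 184 183 185 161  99 102 113 124 137 143 147 152 156 154 148
 139 129 119 104  85 102 133  97  96  96  96  95]
80 [183 182 181 181 182 181 159  96 101 114 125 137 143 147 153 156 155 147
 138 129 117 103  84  82 100  94  94  94  92  93]
84 [180 179 181 181 180 172 134  95 101 115 125 138 143 147 151 156 155 147
 137 129 117 102  85  72  83  93  93  95  95  94]
88 [149 150 151 150 150 153 146  97  88 100 107 117 122 124 125 130 134 129
 121 115 106  91
[... 1236 characters left out ...]
121 124 122 117
 111 104  95  81  66  54  60  60  59  60  58  59]
132 [138 139 139 139 139 140 126  92  97 102 110 118 121 119 123 124 122 117
 111 104  93  79  74  71  56  58  58  58  58  57]
136 [141 140 140 140 140 140 139 122  84 102 109 119 120 121 122 124 122 116
 112 104  94  80  69  92 117  58  58  58  58  57]
140 [141 141 141 141 141 140 140 139 127  96  98 106 115 118 116 116 111 105
  99  89  73  75  86  57  58  58  59  58  57  57]
144 [144 145 145 143 144 143 143 143 142 142 137 127 124 126 127 127 122 118
 117 121 126 139 140 137 117  58  58  58  59  58]
148 [142 141 142 141 140 141 140 140 141 140 140 141 139 139 139 138 139 138
 138 139 139 138 138 137 138 115  58  58  57  57]
```

View pics/z.png

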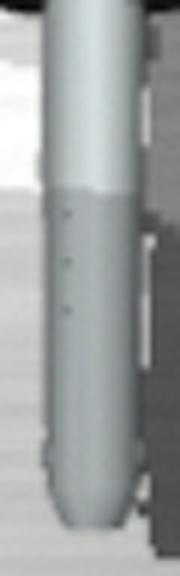

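Run:
```python
import pickle; from h import *
s,d=pickle.load(open("w3.pkl","rb"))
for p in ((290.8,144),(290.7,62),(290.8,43)): print(ray(d,p,120))
g=cv2.cvtColor(d["img"],cv2.COLOR_BGR2GRAY).astype(int)
for r in (262,270,278): print(g[r,250:264],g[r,312:326])
for off in (17.7,19): print(proj(d,s["tcp_pos"]+[0,0,off]), [ (c.min(0).round(1),c.max(0).round(1)) for c in [proj(d,q) for q in cyl(s["tcp_pos"]+[0,0,off],.0596,17,(-11,11))]])
```

```text
[525.51707735 184.47097179 120.        ]
[521.55569088 245.95605522 120.        ]
[520.80705598 259.01904471 120.        ]
[ 7  6  5  6  6 10 30 48 50 51 51 52 53 54] [55 53 53 53 52 52 41 12  7  5  6  6  4  7]
[ 8  5  6  6  3  4 25 47 51 48 50 52 53 52] [53 51 52 52 50 48 36  5  7  7  5  4  5  7]
[ 5  4  4  5  5  5 25 47 48 50 52 53 53 54] [52 52 51 51 47 44 29  6  8  3  5  5  4  5]
[[287.96051666 270.9912171 ]] [(array([257.5, 274. ]), array([318.3, 306.4])), (array([256.4, 240.7]), array([319.5, 267.2]))]
[[287.95758355 272.12335934]] [(array([257.3, 275. ]), array([318.5, 307.9])), (array([256.2, 241.5]), array([319.7, 268.5]))]
```

```bash
python3 -m handwheel '1 0 .0025 .03 0;1 0 0 .04 0;1 0 0 .026 0;1 0 0 .010 0;1 0 0 0 0;1 0 0 0 0;1 0 0 0 0'
cat > snap.py <<'E'
from station import manip, eyes
import pickle,cv2,numpy as np,sys
n=sys.argv[1]; cam=sys.argv[2] if len(sys.argv)>2 else "wrist"
s=manip.sense(); d=eyes.get_image(cam); pickle.dump((s,d),open(n+".pkl","wb")); cv2.imwrite(f"pics/{n}.png",np.clip(d["img"].astype(int)*1.4,0,255).astype(np.uint8))
print(s["time_s"],s["tcp_pos"],s["ee_rot"],s["contact_force"],s["grip_width"])
E
python3 snap.py w4
```

```text
time_s: 7.9
tcp_pos: [532.1, 124.0, 105.0]
ee_rot: [0.686, 0.727, 0.001, 0.001]
contact_force: [-0.7, 0.5, 0.2]
grip_width: 33.4
7.9 [532.06951811 124.02897843 105.00998925] [0.68612236 0.72748413 0.00118817 0.00124035] [-0.71436693  0.48137287  0.24317686] 33.42727713538071
```

View pics/w4.png

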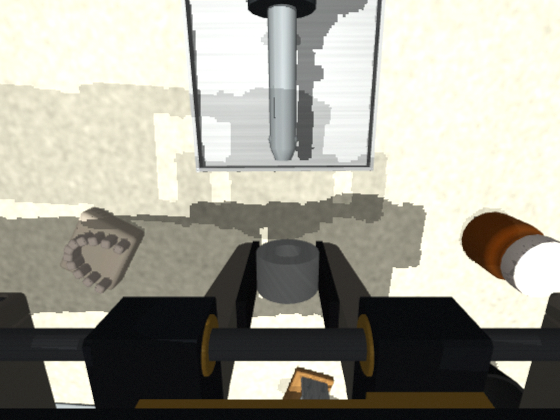

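```bash
python3 -m handwheel '1 0 0 0 0;1 0 0 0 0;1 0 0 0 0';python3 -m handwheel '1 0 0 0 0;1 0 0 0 0'; python3 snap.py w5; python3 rod.py w5.pkl 80 170 260 304 | awk 'NR%3==1'
python3 - <<'E'
import pickle; from h import *
s,d=pickle.load(open("w5.pkl","rb"))
g=cv2.cvtColor(d["img"],cv2.COLOR_BGR2GRAY).astype(int)
for r in (262,270,278): print(g[r,250:264],g[r,312:326])
E
```

```text
time_s: 8.25
tcp_pos: [530.8, 124.1, 103.4]
ee_rot: [0.686, 0.728, 0.0, 0.0]
contact_force: [-0.2, 0.4, -0.2]
grip_width: 33.4
time_s: 8.45
tcp_pos: [530.6, 124.0, 103.1]
ee_rot: [0.686, 0.728, -0.0, -0.0]
contact_force: [-0.1, -0.3, 0.3]
grip_width: 33.3
8.45 [530.56111794 124.04297952 103.07195506] [ 6.85953990e-01  7.27644914e-01 -3.39149853e-05 -2.91887512e-05] [-0.07437824 -0.33109428  0.30921371] 33.301374082675366
80 [185 185 185 185 185 186 184 186 186 186 186 159  82 107 117 124 129 137
84 [185 184 186 186 186 186 185 185 185 185 185 158  81 105 117 126 128 136
88 [153 155 154 153 154 154 154 157 166 165 166 141  72  95 108 112 112 124
92 [150 150 150 151 150 151 150 150 150 149 149 132  87  92 103 108 112 117
96 [152 152 152 153 153 153 153 152 153 151 153 134  85  92 103 108 111 117
100 [159 159 158 158 157 157 158 158 158 158 158 139  84  90 102 108 101  95
104 [156 156 156 155 156 156 155 155 156 156 156 142  99  88 102 107  95  82
108 [151 151 151 152 151 151 151 151 151 151 150 138  97  89 101 107  95  82
112 [150 151 151 151 150 151 151 150 149 149 151 136  96  87 103
[... 654 characters left out ...]
149 147 147 147 148 146 146 132  97  98 107 112 115
152 [148 147 148 147 147 146 146 147 147 146 148 147 147 141 118  83 104 108
156 [148 147 146 147 148 147 147 147 147 147 146 147 147 146 146 141 121  95
160 [144 143 143 143 143 143 143 143 143 143 142 142 143 142 142 141 143 131
164 [143 144 144 145 145 144 143 144 144 143 144 144 144 143 143 143 142 141
168 [116 116 116 116 117 117 117 117 118 118 118 116 119 117 118 118 117 117
[ 7  4  5  9  6 12 31 51 52 53 54 55 57 57] [57 56 56 55 55 54 44 13  9  6  6  7  6  6]
[ 7  5  7  5  6 11 29 52 53 53 55 56 57 56] [56 56 53 54 53 50 39  8  7  5  7  6  8  6]
[ 7  6  5  4  8  4 27 51 51 53 56 56 56 56] [55 55 53 53 52 47 30  5  6  7  6  3  2  6]
```

Run:
```python
import pickle; from h import *
np.set_printoptions(linewidth=200)
s,d=pickle.load(open("w5.pkl","rb"))
g=cv2.cvtColor(d["img"],cv2.COLOR_BGR2GRAY).astype(int)
for r in (30,50,80,90,100,110,120,128,132,150,156): print(r,g[r,264:306])
for p in ((283,160),(283,163)): print(ray(d,p,120))
w=.0596
for r in (30,80,120): print([proj(d,[526+.062*(184.5-y)+lat,y,120])[0].round(1) for y in (190,210,240) for lat in (-6.5,0,6.5)])
```

```text
30 [190 190 190 190 190 190 161  75  99 111 119 124 130 139 144 144 145 146 150 152 156 158 157 155 153 149 144 139 134 128 120 110 101  93  78  63  80  98  98  99  99  99]
50 [190 191 191 191 191 190 173 111  93 112 120 124 129 138 144 144 145 147 151 153 157 159 159 156 154 149 144 139 135 127 118 110 100  91  77  87 123  98  99  98  99  97]
80 [185 186 184 186 186 186 186 159  82 107 117 124 129 137 145 145 147 147 152 153 158 160 162 159 156 149 143 139 134 127 117 108  97  87  72  70  96  96  96  97  96  97]
90 [151 151 151 151 151 151 151 132  87  93 102 108 110 117 124 125 124 125 124 126 127 129 128 127 124 120 118 113 111 107  98  91  83  75  61 101 143  76  75  75  76  76]
100 [157 157 158 158 158 158 158 139  84  90 102 108 101  95 124 125 125 124 125 125 126 129 128 127 123 120 118 114 111 106  98  90  83  72  61  96 132  66  67  65  66  65]
110 [150 149 150 150 150 150 149 136  95  87 101 106  94  81 122 125 126 125 125 126 128 129 131 127 125 121 117 114 110 105  96  89  81  73  59  53  62  62  62  62  63  60]
120 [152 152 152 152 152 150 151 143 112  86 102 107 110 115
[... 815 characters left out ...]
42588966 184.61168334 120.        ]
[524.50837332 183.12272252 120.        ]
[array([272.9, 148.4]), array([286.1, 149.2]), array([299.3, 150. ]), array([272.3, 105.5]), array([285.9, 106.4]), array([299.6, 107.2]), array([271.2,  34.5]), array([285.7,  35.5]), array([300.2,  36.5])]
[array([272.9, 148.4]), array([286.1, 149.2]), array([299.3, 150. ]), array([272.3, 105.5]), array([285.9, 106.4]), array([299.6, 107.2]), array([271.2,  34.5]), array([285.7,  35.5]), array([300.2,  36.5])]
[array([272.9, 148.4]), array([286.1, 149.2]), array([299.3, 150. ]), array([272.3, 105.5]), array([285.9, 106.4]), array([299.6, 107.2]), array([271.2,  34.5]), array([285.7,  35.5]), array([300.2,  36.5])]
```

View pics/z.png

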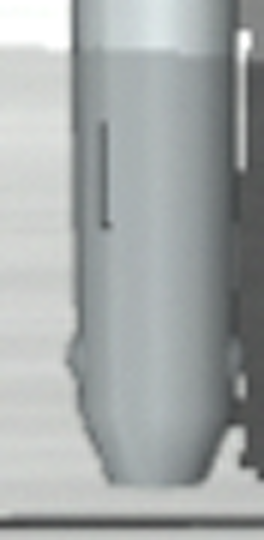

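```bash
python3 -m handwheel '1 .01 -.001 .0005 -.005;1 .014 0 0 0;1 .014 0 0 0;1 .006 0 0 0;1 0 0 0 0;1 0 0 0 0;1 0 0 0 0'; python3 snap.py w6;python3 snap.py s6 scene
```

```text
time_s: 9.2
tcp_pos: [526.9, 167.6, 102.6]
ee_rot: [0.684, 0.729, -0.0, 0.0]
contact_force: [-0.1, 0.7, -0.4]
grip_width: 33.5
9.2 [526.91548854 167.62074435 102.57707286] [ 6.84203144e-01  7.29291469e-01 -7.03897730e-05  8.19114313e-05] [-0.07372214  0.6879142  -0.40026605] 33.506425949998004
9.25 [526.92013319 167.55080004 102.59616409] [ 6.84292368e-01  7.29207755e-01 -6.17901938e-05  3.47752279e-05] [ 0.16477048  0.35378576 -0.81341669] 33.630432706683614
```

View pics/w6.png

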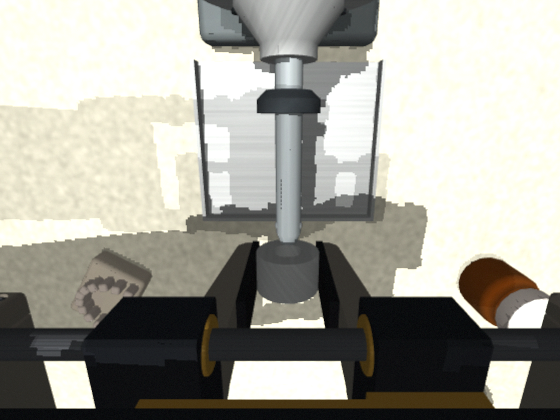

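Run:
```python
import cv2
s=cv2.imread("pics/s6.png"); cv2.imwrite("pics/s6c.png",cv2.resize(s[190:280,320:430],None,fx=6,fy=6,interpolation=cv2.INTER_CUBIC))
```

```text
(no output)
```

View pics/s6c.png

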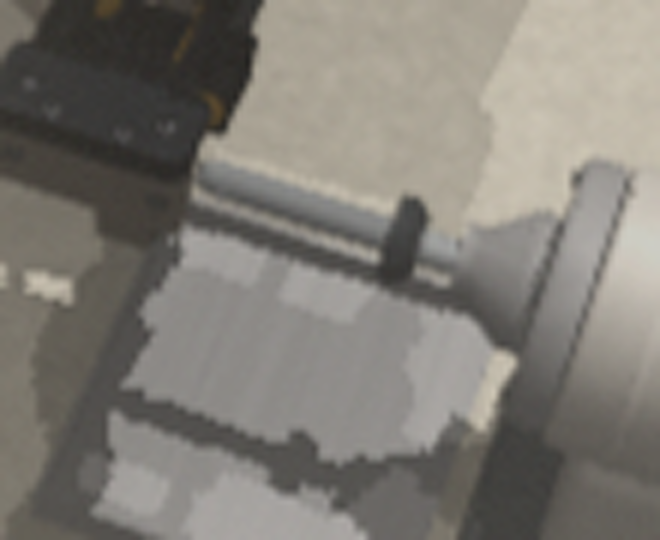

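The tip at (288,240) is centred on the collar's mouth. I'll slide on gently and watch the forces.

```bash
python3 -m handwheel '1 .003 0 0.0002 0;1 .003 0 0 0;1 .003 0 0 0;1 .003 0 0 0;1 0 0 0 0'; python3 -m handwheel '1 .003 0 0 0;1 .003 0 0 0;1 .003 0 0 0;1 .003 0 0 0;1 0 0 0 0'
```

```text
time_s: 9.8
tcp_pos: [526.0, 180.3, 102.4]
ee_rot: [0.684, 0.73, 0.0, -0.0]
contact_force: [-0.4, 1.1, 1.0]
grip_width: 33.3
time_s: 10.3
tcp_pos: [525.3, 192.3, 102.4]
ee_rot: [0.684, 0.73, 0.0, -0.0]
contact_force: [-0.2, -0.3, -0.4]
grip_width: 33.4
```

```bash
python3 -m handwheel '1 .006 0 0 0;1 .008 0 0 0;1 .008 0 0 0;1 .006 0 0 0;1 .003 0 0 0;1 .001 0 0 0;1 0 0 0 0'; python3 -m handwheel '1 .0015 0 0 0;1 .0015 0 0 0;1 .0015 0 0 0;1 0.0015 0 0 0;1 0 0 0 0'
```

```text
time_s: 11.0
tcp_pos: [523.2, 223.9, 102.4]
ee_rot: [0.684, 0.729, -0.0, 0.0]
contact_force: [-0.0, 0.6, -0.7]
grip_width: 33.8
time_s: 11.5
tcp_pos: [522.9, 229.9, 102.4]
ee_rot: [0.684, 0.729, 0.0, -0.0]
contact_force: [0.0, 0.2, -0.4]
grip_width: 33.8
```

```bash
for i in 1 ; do python3 -m handwheel '1 .0015 0 0 0;1 .0015 0 0 0;1 .0015 0 0 0'; done; python3 -m handwheel '1 .0015 0 0 0;1 .0015 0 0 0;1 .0015 0 0 0'
```

```text
time_s: 11.8
tcp_pos: [522.6, 234.4, 102.4]
ee_rot: [0.684, 0.729, 0.0, 0.0]
contact_force: [-0.0, 0.0, -1.4]
grip_width: 33.7
time_s: 12.1
tcp_pos: [522.4, 237.9, 102.4]
ee_rot: [0.684, 0.73, -0.001, 0.001]
contact_force: [-0.5, -7.5, 1.1]
grip_width: 33.8
```

```bash
python3 -m handwheel '.4 0 0 0 0;.4 0 0 0 0;.4 0 0 0 0;.4 0 0 -.02 0;.2 0 0 -.04 0;.2 0 0 -.04 0;.2 0 0 -.02 0;.2 0 0 0 0;.2 0 0 0 0'; python3 snap.py w7
```

```text
time_s: 13.0
tcp_pos: [522.0, 238.8, 221.7]
ee_rot: [0.684, 0.729, -0.0, -0.0]
contact_force: [-0.3, 1.2, -0.6]
grip_width: 73.6
13.0 [522.03036094 238.7676813  221.65623446] [ 6.84112509e-01  7.29376442e-01 -1.82012252e-04 -2.18845586e-04] [-0.31852032  1.20622417 -0.62133181] 73.58263596308872
```

View pics/w7.png

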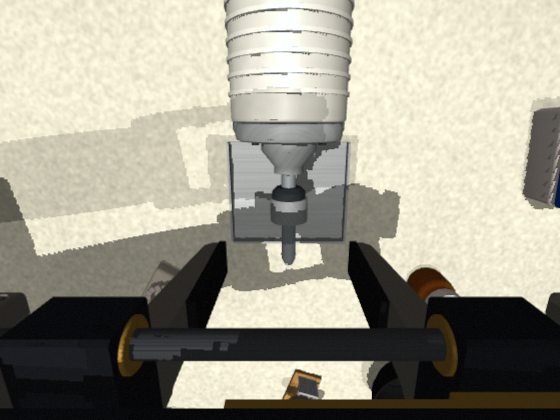

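```bash
python3 -m handwheel '.1 -.0416 .0026 0 0;.1 -.0416 .0026 0 0;.1 -.0416 .0026 0 0;.1 -.0416 .0026 0 0;.1 -.0416 .0026 0 0;.1 -.0416 .0026 0 0;.1 -.0416 .0026 0 0;.1 -.0416 .0026 0 0;.1 0 0 .02 .11;.1 0 0 .02 .11;.1 0 0 .02 .113;.1 0 0 0 0'
python3 snap.py w8
```

```text
time_s: 14.25
tcp_pos: [560.8, -90.9, 156.8]
ee_rot: [0.796, 0.606, -0.003, -0.004]
contact_force: [0.3, -0.5, 0.7]
grip_width: 82.5
14.25 [560.79379911 -90.85108897 156.75794201] [ 0.79572964  0.60562949 -0.0026967  -0.00446995] [ 0.30282431 -0.51566461  0.67139763] 82.49029882557949
```

View pics/w8.png

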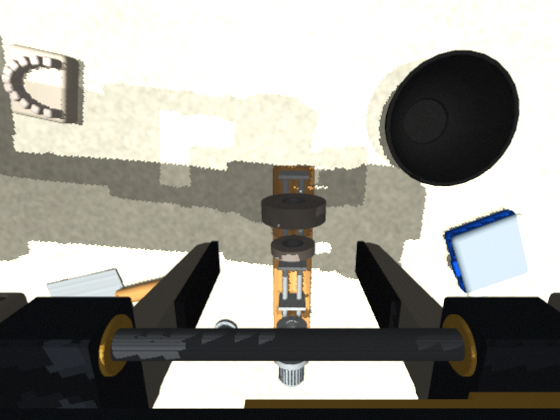

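```bash
python3 -m handwheel '.1 0 0 .02 0;.1 0 0 .02 0;.1 0 0 .015 0;.1 0 0 0 0;.1 0 0 0 0;.1 0 0 0 0;.1 0 0 0 0'
python3 snap.py w9
python3 - <<'E'
import pickle; from h import *
s,d=pickle.load(open("w9.pkl","rb"))
im=cv2.imread("pics/w9.png")
for c in cyl([564.1,-92,52],-.269,30,(-9,9)): cv2.polylines(im,[np.round(proj(d,c)).astype(int)],False,(0,0,255),1)
cv2.imwrite("pics/w9o.png",im[140:330,180:400].repeat(3,0).repeat(3,1))
E
```

```text
time_s: 15.0
tcp_pos: [565.2, -92.3, 108.7]
ee_rot: [0.795, 0.606, 0.001, 0.001]
contact_force: [-0.1, -0.5, 0.4]
grip_width: 82.9
15.0 [565.16681785 -92.34323204 108.66041223] [7.95439805e-01 6.06031661e-01 5.61644575e-04 9.09461902e-04] [-0.06105004 -0.53332262  0.41155049] 82.90264675810813
```

View pics/w9o.png

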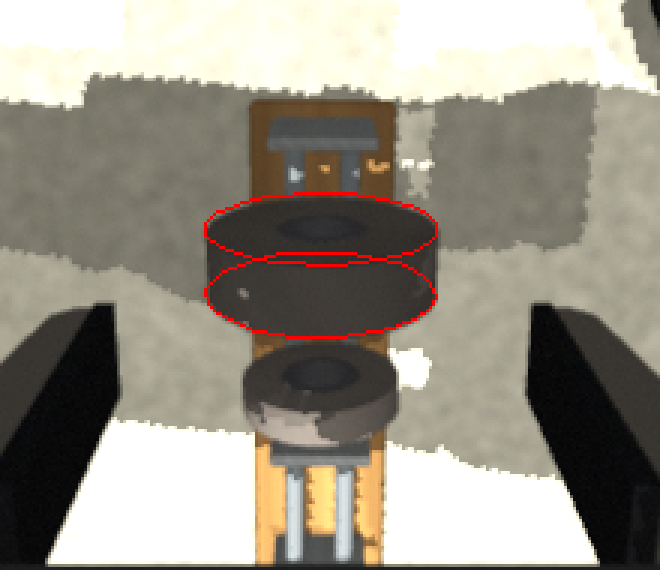

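```bash
python3 -m handwheel '.1 0 0 .02 0;.1 0 0 .03 0;.1 0 0 .019 0;.1 0 0 .005 0;.1 0 0 0 0;.1 0 0 0 0;.1 0 0 0 0' 30;python3 -m handwheel '1 0 0 0 0;1 0 0 0 0;1 0 0 0 0;1 0 0 0 0;1 0 0 0 0;1 0 0 0 0'
```

```text
time_s: 15.75
tcp_pos: [565.6, -92.5, 35.0]
ee_rot: [0.796, 0.606, 0.001, 0.001]
contact_force: [-0.4, 0.5, -0.4]
grip_width: 82.7
time_s: 16.35
tcp_pos: [564.9, -92.3, 33.8]
ee_rot: [0.796, 0.606, 0.0, 0.001]
contact_force: [2.2, -0.0, 1.5]
grip_width: 59.6
```

```bash
python3 -m handwheel '1 0 0 0 0;1 0 0 0 0'; python3 -m handwheel '1 0 0 -.02 0;1 0 0 -.03 0;1 0 0 -.04 0;1 0 0 -.04 0;1 0 0 -.03 0;1 0 0 -.01 0;1 0 0 0 0;1 0 0 0 0;1 0 0 0 0'; python3 snap.py w10
```

```text
time_s: 16.55
tcp_pos: [564.9, -92.3, 33.8]
ee_rot: [0.796, 0.606, 0.0, 0.001]
contact_force: [2.6, -0.6, 3.2]
grip_width: 59.8
time_s: 17.45
tcp_pos: [562.9, -91.5, 200.6]
ee_rot: [0.796, 0.606, -0.001, -0.002]
contact_force: [0.5, 0.8, -0.7]
grip_width: 59.4
17.45 [562.87062084 -91.47742465 200.56128411] [ 0.7955462   0.60588781 -0.00129746 -0.00212755] [ 0.46435046  0.82562591 -0.66187864] 59.41693882788753
```

View pics/w10.png

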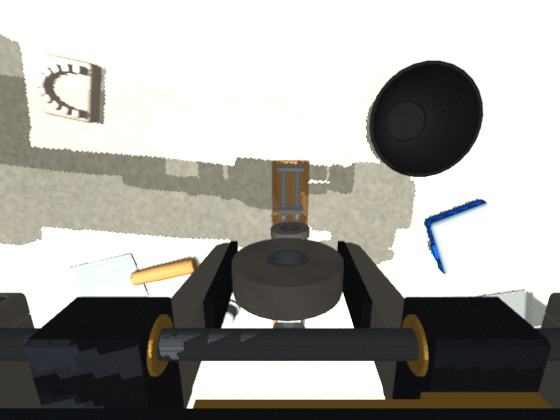

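```bash
python3 -m handwheel '1 .0372 -.0166 0 0;1 .0372 -.0166 0 0;1 .0372 -.0166 0 0;1 .0372 -.0166 0 0;1 .0372 -.0166 0 0;1 .0372 -.0166 0 0;1 0 0 .02 -.11;1 0 0 .02 -.11;1 0 0 .02 -.114;1 0 0 .02 0;1 0 0 .01 0;1 0 0 0 0'; python3 -m handwheel '1 0 0 0.005 0;1 0 0 0 0;1 0 0 0 0;1 0 0 0 0;1 0 0 0 0'; python3 snap.py w11
```

```text
time_s: 18.7
tcp_pos: [525.8, 149.5, 111.0]
ee_rot: [0.684, 0.73, -0.002, -0.002]
contact_force: [0.6, -0.6, -1.3]
grip_width: 59.3
time_s: 19.2
tcp_pos: [528.0, 149.6, 108.9]
ee_rot: [0.684, 0.73, 0.0, 0.0]
contact_force: [0.6, 0.7, -1.6]
grip_width: 59.5
19.2 [528.01446647 149.63750874 108.94261602] [6.83772305e-01 7.29695274e-01 3.65529041e-04 3.27706264e-04] [ 0.63839979  0.65256286 -1.6410759 ] 59.53197802845626
```

View pics/w11.png

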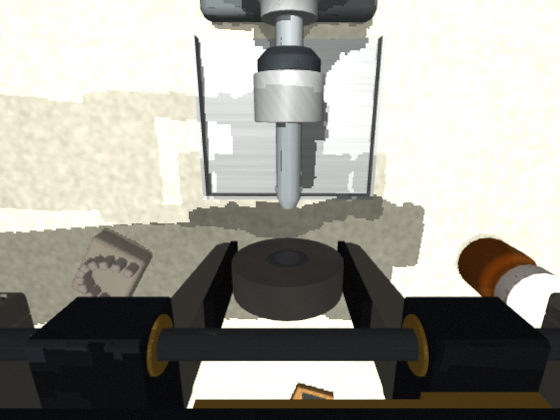

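```bash
python3 -m handwheel '1 0 0 .006 0;1 .005 0 0 0;1 .005 0 0 0;1 .004 0 0 0;1 0 0 0 0;1 0 0 0 0;1 0 0 0 0;1 0 0 0 0'; python3 snap.py w12;  python3 - <<'E'
import pickle; from h import *
np.set_printoptions(linewidth=200)
s,d=pickle.load(open("w12.pkl","rb"))
cv2.imwrite("pics/w12c.png",cv2.resize(np.clip(d["img"][180:320,210:370]*1.6,0,255).astype(np.uint8),None,fx=4,fy=4,interpolation=cv2.INTER_CUBIC))
E
```

```text
time_s: 20.05
tcp_pos: [526.8, 163.4, 102.4]
ee_rot: [0.684, 0.73, 0.0, 0.0]
contact_force: [-0.6, -0.1, -0.7]
grip_width: 59.9
20.05 [526.79474695 163.44518843 102.44993898] [6.83812931e-01 7.29657367e-01 1.00125759e-05 4.37111208e-05] [-0.55000776 -0.08609729 -0.70318113] 59.90441865625159
```

View pics/w12c.png

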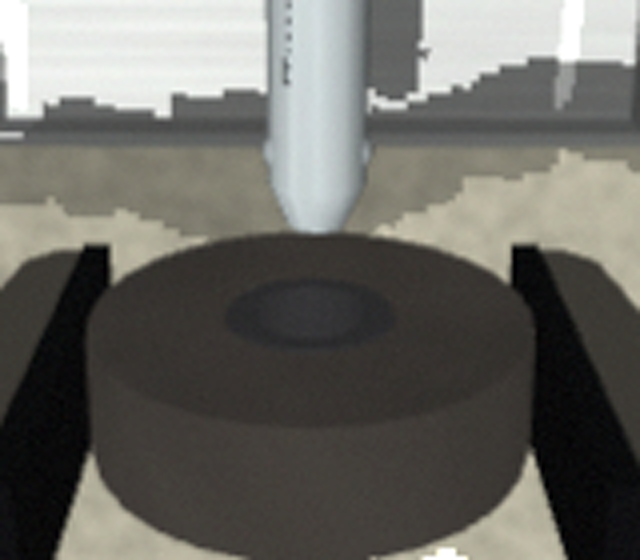

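```bash
python3 -m handwheel '1 .004 .0007 .0004 0;1 .003 0 0 0;1 .003 0 0 0;1 .003 0 0 0;1 .003 0 0 0;1 .002 0 0 0;1 0 0 0 0'; python3 -m handwheel '1 .003 0 0 0;1 .003 0 0 0;1 .003 0 0 0;1 .003 0 0 0;1 0 0 0 0'
```

```text
time_s: 20.8
tcp_pos: [526.2, 181.9, 102.0]
ee_rot: [0.684, 0.73, -0.0, 0.0]
contact_force: [0.1, -0.9, -1.5]
grip_width: 59.5
time_s: 21.3
tcp_pos: [525.4, 194.0, 102.0]
ee_rot: [0.684, 0.73, 0.0, -0.0]
contact_force: [-0.3, -0.3, -0.5]
grip_width: 59.6
```

```bash
python3 -m handwheel '1 .004 0 0 0;1 .004 0 0 0;1 .003 0 0 0;1 .002 0 0 0;1 .001 0 0 0;1 .001 0 0 0;1 0.001 0 0 0;1 0.001 0 0 0'; python3 -m handwheel '1 .001 0 0 0;1 .001 0 0 0;1 .001 0 0 0'
```

```text
time_s: 22.1
tcp_pos: [524.4, 210.5, 102.0]
ee_rot: [0.684, 0.73, -0.0, 0.0]
contact_force: [-0.1, 0.1, -1.3]
grip_width: 59.6
time_s: 22.4
tcp_pos: [524.2, 213.6, 102.0]
ee_rot: [0.684, 0.73, -0.0, 0.0]
contact_force: [-0.1, 1.0, -1.6]
grip_width: 59.4
```

```bash
python3 -m handwheel '1 .001 0 0 0;1 .001 0 0 0;1 .001 0 0 0'; python3 -m handwheel '1 .001 0 0 0;1 .0005 0 0 0'
```

```text
time_s: 22.7
tcp_pos: [524.0, 216.5, 102.0]
ee_rot: [0.684, 0.73, -0.0, 0.0]
contact_force: [-0.8, -0.4, -2.2]
grip_width: 59.7
time_s: 22.9
tcp_pos: [523.9, 218.1, 102.0]
ee_rot: [0.684, 0.73, 0.0, 0.0]
contact_force: [-0.7, -0.7, 0.2]
grip_width: 60.1
```

```bash
python3 -m handwheel '1 .001 0 0 0;1 .0005 0 0 0'; python3 -m handwheel '1 .0005 0 0 0;1 .0005 0 0 0'
```

```text
time_s: 23.1
tcp_pos: [523.8, 219.6, 102.0]
ee_rot: [0.684, 0.73, -0.0, -0.0]
contact_force: [0.2, -0.2, -1.8]
grip_width: 59.8
time_s: 23.3
tcp_pos: [523.8, 220.0, 102.0]
ee_rot: [0.684, 0.73, -0.0, 0.0]
contact_force: [0.6, -3.3, -0.7]
grip_width: 59.7
```

```bash
python3 -m handwheel '.1 0 0 0 0;.1 0 0 0 0;.1 0 0 0 0;.1 0 0 0 0;.1 0 0 -.02 0;.1 0 0 -.04 0;.1 0 0 -.04 0;.1 0 0 -.02 0;.1 0 0 0 0;.1 0 0 0 0'; python3 snap.py w13
```

```text
time_s: 24.3
tcp_pos: [523.5, 220.5, 221.2]
ee_rot: [0.684, 0.73, -0.0, -0.0]
contact_force: [0.0, -0.1, -0.9]
grip_width: 82.0
24.3 [523.47213812 220.45715272 221.24435096] [ 6.83757944e-01  7.29708837e-01 -2.27919494e-04 -1.86408696e-04] [ 0.00629791 -0.05439869 -0.86327082] 82.0401866262977
```

View pics/w13.png

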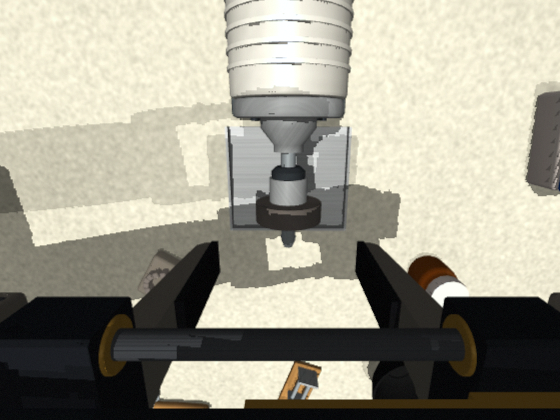

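```bash
python3 -m handwheel '.3 -.0452 -.0039 0 0;.3 -.0452 -.0039 0 0;.3 -.0452 -.0039 0 0;.3 -.0452 -.0039 0 0;.3 -.0452 -.0039 0 0;.3 -.0452 -.0039 0 0;.3 -.0452 -.0039 0 0;.3 -.0452 -.0039 0 0;.3 -.0452 -.0039 0 0;.3 -.0452 -.0039 0 0;.3 -.0452 -.0039 0 0'; python3 -m handwheel '.3 0 0 .02 .11;.3 0 0 .03 .11;.3 0 0 .03 .114;.3 0 0 .02 0;.3 0 0 0 0;.3 0 0 0 0;.3 0 0 0 0;.3 0 0 0 0'
python3 snap.py w14
python3 - <<'E'
import pickle; from h import *
s,d=pickle.load(open("w14.pkl","rb"))
im=cv2.imread("pics/w14.png")
for r,h in ((14,(-14.5,14.5)),(20,(14.5,21.5))):
  for c in cyl([512.6,-278.6,43],-.269,r,h): cv2.polylines(im,[np.round(proj(d,c)).astype(int)],False,(0,0,255),1)
cv2.imwrite("pics/w14o.png",im[120:330,180:400].repeat(3,0).repeat(3,1)[:600])
E
```

```text
time_s: 25.45
tcp_pos: [511.9, -279.5, 219.3]
ee_rot: [0.684, 0.73, -0.0, -0.002]
contact_force: [0.7, -0.5, 0.5]
grip_width: 64.4
time_s: 26.25
tcp_pos: [514.0, -279.0, 123.4]
ee_rot: [0.795, 0.606, 0.0, 0.001]
contact_force: [0.7, 0.2, 0.0]
grip_width: 64.3
26.25 [ 513.9744371  -278.98160498  123.42482171] [7.95475535e-01 6.05984469e-01 2.54143116e-04 1.19665798e-03] [0.68941809 0.21766555 0.03291217] 64.33631969717224
```

View pics/w14o.png

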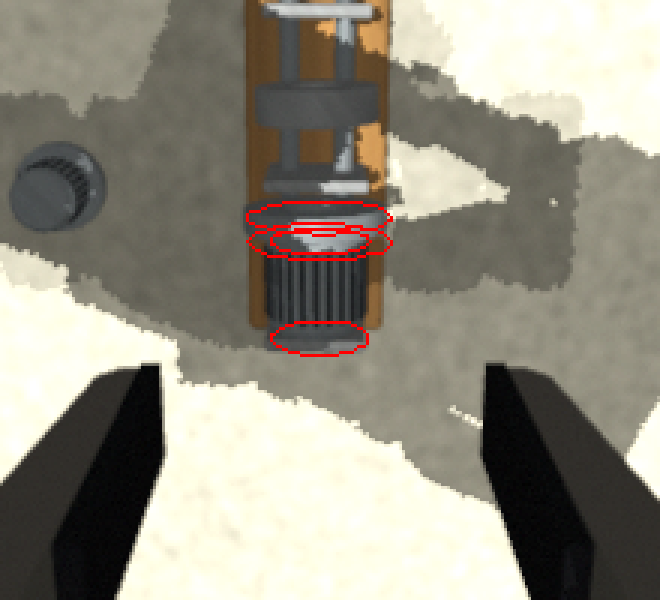

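```bash
python3 -m handwheel '.3 0 -.001 .02 0;.3 0 0 .03 0;.3 0 0 .03 0;.3 0 0 .012 0;.3 0 0 .005 0;.3 0 0 0 0;.3 0 0 0 0;.3 0 0 0 0' 45;python3 -m handwheel '1 0 0 0 0;1 0 0 0 0;1 0 0 0 0;1 0 0 0 0;1 0 0 0 0;1 0 0 0 0;1 0 0 0 0'
```

```text
time_s: 27.1
tcp_pos: [513.3, -279.0, 26.6]
ee_rot: [0.796, 0.606, 0.0, 0.001]
contact_force: [0.5, 0.1, 0.6]
grip_width: 64.2
time_s: 27.8
tcp_pos: [512.3, -278.2, 25.0]
ee_rot: [0.796, 0.606, 0.0, 0.0]
contact_force: [-0.7, -0.6, 0.1]
grip_width: 27.6
```

```bash
python3 -m handwheel '1 0 0 -.02 0;1 0 0 -.03 0;1 0 0 -.04 0;1 0 0 -.04 0;1 0 0 -.03 0;1 0 0 -.015 0;1 0 0 0 0;1 0 0 0 0;1 0 0 0 0'; python3 snap.py w15
```

```text
time_s: 28.7
tcp_pos: [511.2, -277.3, 197.3]
ee_rot: [0.796, 0.606, -0.0, -0.002]
contact_force: [0.1, -0.1, -1.0]
grip_width: 27.5
28.7 [ 511.16862107 -277.30853438  197.34172153] [ 7.95560780e-01  6.05869757e-01 -4.89782195e-04 -2.15484696e-03] [ 0.13161899 -0.08298526 -0.99044659] 27.47026197134137
```

View pics/w15.png

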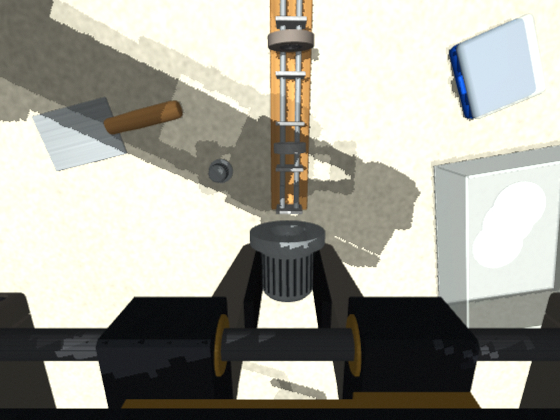

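```bash
python3 -m handwheel '1 .0405 -.0095 0 0;1 .0405 -.0095 0 0;1 .0405 -.0095 0 0;1 .0405 -.0095 0 0;1 .0405 -.0095 0 0;1 .0405 -.0095 0 0;1 .0405 -.0095 0 0;1 .0405 -.0095 0 0;1 .0405 -.0095 0 0;1 .0405 -.0095 0 0'; python3 -m handwheel '1 0 0 .02 -.11;1 0 0 .02 -.11;1 0 0 .03 -.114;1 0 0 .02 0;1 0 0 .006 0;1 0 0 0 0;1 0 0 0 0;1 0 0 0 0;1 0 0 0 0;1 0 0 0 0'; python3 snap.py w16;  python3 - <<'E'
import pickle; from h import *
s,d=pickle.load(open("w16.pkl","rb"))
cv2.imwrite("pics/w16c.png",cv2.resize(np.clip(d["img"][150:300,210:370]*1.6,0,255).astype(np.uint8),None,fx=4,fy=4,interpolation=cv2.INTER_CUBIC))
E
```

```text
time_s: 29.75
tcp_pos: [527.4, 139.2, 198.5]
ee_rot: [0.796, 0.606, -0.001, -0.001]
contact_force: [0.5, 0.0, -0.0]
grip_width: 27.3
time_s: 30.75
tcp_pos: [528.8, 137.5, 104.8]
ee_rot: [0.684, 0.73, 0.0, 0.001]
contact_force: [-0.0, -0.0, -1.2]
grip_width: 27.4
30.75 [528.84368124 137.50475425 104.7810596 ] [6.83776210e-01 7.29691434e-01 4.99210239e-04 5.05738372e-04] [-0.01718883 -0.01650468 -1.21360746] 27.37544107345516
```

View pics/w16c.png

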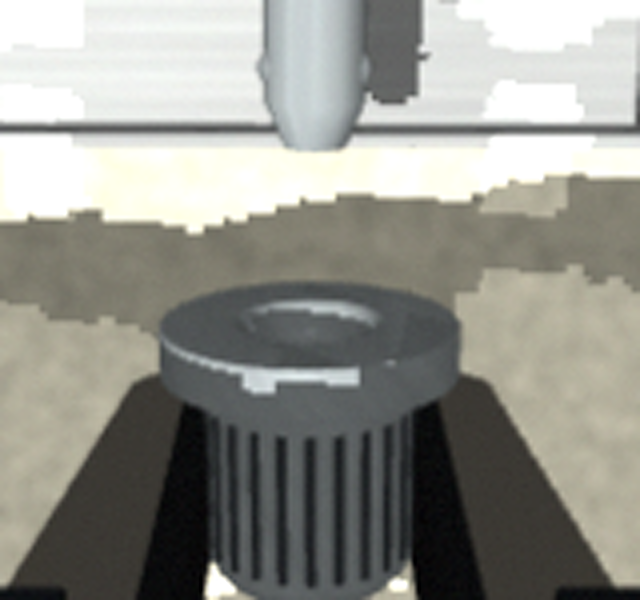

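```bash
python3 -m handwheel '1 .004 .0005 .001 0;1 .006 0 0 0;1 .004 0 0 0;1 0 0 0 0;1 0 0 0 0;1 0 0 0 0;1 0 0 0 0'; python3 snap.py w17;  python3 - <<'E'
import pickle; from h import *
s,d=pickle.load(open("w17.pkl","rb"))
cv2.imwrite("pics/w17c.png",cv2.resize(np.clip(d["img"][150:300,210:370]*1.6,0,255).astype(np.uint8),None,fx=4,fy=4,interpolation=cv2.INTER_CUBIC))
E
```

```text
time_s: 31.5
tcp_pos: [527.9, 151.4, 103.0]
ee_rot: [0.684, 0.73, -0.0, 0.0]
contact_force: [-0.1, 0.4, -0.0]
grip_width: 27.5
31.5 [527.92353187 151.39521593 103.00475523] [ 6.83804442e-01  7.29665324e-01 -8.11026599e-06  1.66926717e-05] [-0.11229838  0.43455487 -0.01168989] 27.50361873560798
```

View pics/w17c.png

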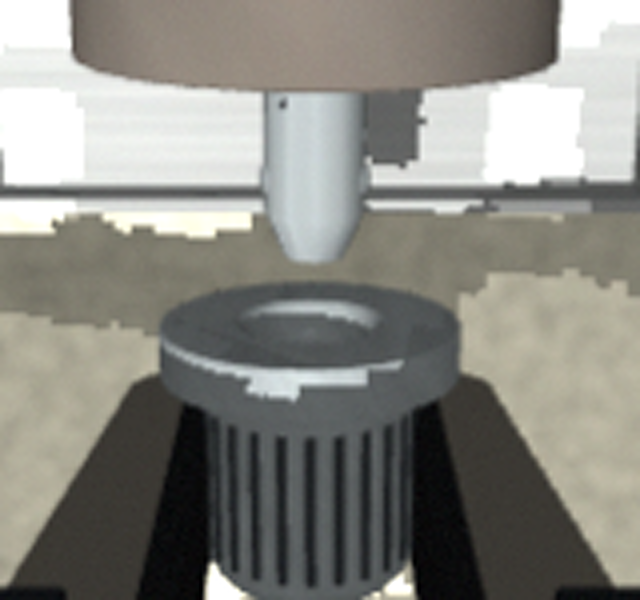

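```bash
python3 -m handwheel '1 .003 .0005 .0008 0;1 .003 0 0 0;1 .003 0 0 0;1 .002 0 0 0;1 0 0 0 0;1 0 0 0 0';python3 -m handwheel '1 .002 0 0 0;1 .002 0 0 0;1 .002 0 0 0;1 0 0 0 0'
```

```text
time_s: 32.15
tcp_pos: [527.7, 162.6, 102.2]
ee_rot: [0.684, 0.73, -0.0, 0.0]
contact_force: [-0.3, -1.3, -0.3]
grip_width: 27.1
time_s: 32.55
tcp_pos: [527.2, 168.8, 102.2]
ee_rot: [0.684, 0.73, 0.0, -0.0]
contact_force: [-0.4, -0.6, -1.0]
grip_width: 27.6
```

```bash
python3 -m handwheel '1 .001 0 0 0;1 .001 0 0 0;1 .001 0 0 0;1 .001 0 0 0';python3 -m handwheel '1 .001 0 0 0;1 .001 0 0 0;1 .001 0 0 0'
```

```text
time_s: 32.95
tcp_pos: [527.1, 172.5, 102.3]
ee_rot: [0.684, 0.73, 0.0, 0.0]
contact_force: [0.1, 0.2, -0.5]
grip_width: 27.4
time_s: 33.25
tcp_pos: [527.0, 175.1, 102.3]
ee_rot: [0.684, 0.73, -0.0, 0.0]
contact_force: [0.1, -2.7, 0.2]
grip_width: 27.3
```

```bash
python3 -m handwheel '1 .001 0 0 0;1 .001 0 0 0;1 .001 0 0 0;1 .001 0 0 0';python3 -m handwheel '1 .001 0 0 0;1 .001 0 0 0;1 .001 0 0 0;1 .001 0 0 0'
```

```text
time_s: 33.65
tcp_pos: [526.7, 179.5, 102.2]
ee_rot: [0.684, 0.73, 0.0, 0.0]
contact_force: [1.1, -2.0, 0.0]
grip_width: 27.2
time_s: 34.05
tcp_pos: [526.4, 183.6, 102.2]
ee_rot: [0.684, 0.73, 0.0, 0.0]
contact_force: [0.9, -1.4, -0.2]
grip_width: 27.4
```

```bash
python3 snap.py w18;  python3 - <<'E'
import pickle; from h import *
s,d=pickle.load(open("w18.pkl","rb"))
cv2.imwrite("pics/w18c.png",cv2.resize(np.clip(d["img"][150:300,210:370]*1.6,0,255).astype(np.uint8),None,fx=4,fy=4,interpolation=cv2.INTER_CUBIC))
E
```

```text
34.05 [526.37709579 183.55233874 102.23184954] [6.83756634e-01 7.29710121e-01 3.98835923e-05 5.30886009e-05] [ 0.9176995  -1.37609675 -0.24194969] 27.407839894856046
```

View pics/w18c.png

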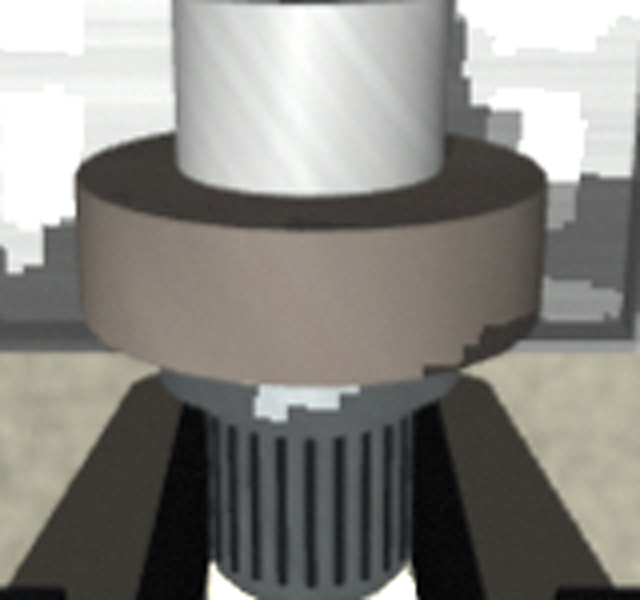

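```bash
python3 -m handwheel '1 .001 0 0 0;1 .001 0 0 0;1 .001 0 0 0';python3 -m handwheel '1 .001 0 0 0;1 .0005 0 0 0';python3 -m handwheel '1 .0005 0 0 0;1 .0005 0 0 0'
```

```text
time_s: 34.4
tcp_pos: [526.2, 185.9, 102.2]
ee_rot: [0.684, 0.73, -0.0, 0.0]
contact_force: [1.2, -6.9, -0.4]
grip_width: 27.6
time_s: 34.6
tcp_pos: [526.2, 186.1, 102.2]
ee_rot: [0.684, 0.73, -0.001, 0.001]
contact_force: [0.9, -10.8, 1.2]
grip_width: 27.5
time_s: 34.8
tcp_pos: [526.2, 186.2, 102.2]
ee_rot: [0.684, 0.73, -0.002, 0.002]
contact_force: [0.8, -13.9, 2.4]
grip_width: 27.6
```

```bash
python3 snap.py w19; python3 snap.py s19 scene; python3 snap.py t19 top
python3 - <<'E'
import pickle; from h import *
s,d=pickle.load(open("w19.pkl","rb"))
cv2.imwrite("pics/w19c.png",cv2.resize(np.clip(d["img"][120:270,210:370]*1.6,0,255).astype(np.uint8),None,fx=4,fy=4,interpolation=cv2.INTER_CUBIC))
a=cv2.imread("pics/s19.png")[190:280,340:430]; cv2.imwrite("pics/s19c.png",cv2.resize(a,None,fx=6,fy=6,interpolation=cv2.INTER_CUBIC))
E
```

```text
34.8 [526.22347524 186.20826166 102.19627576] [ 0.68369693  0.72976116 -0.00203223  0.00174252] [  0.84932919 -13.92290414   2.35314725] 27.648207679269184
34.85 [526.21665801 186.17335064 102.20126724] [ 0.68369056  0.72976696 -0.00207094  0.0017637 ] [  0.67125871 -13.35837197   1.59002116] 27.36000095667633
34.9 [526.24302896 186.17332836 102.22241033] [ 0.68372218  0.72973759 -0.00200775  0.00173483] [  0.70689527 -13.24689377   0.52821696] 27.388992402486686
```

View pics/w19c.png

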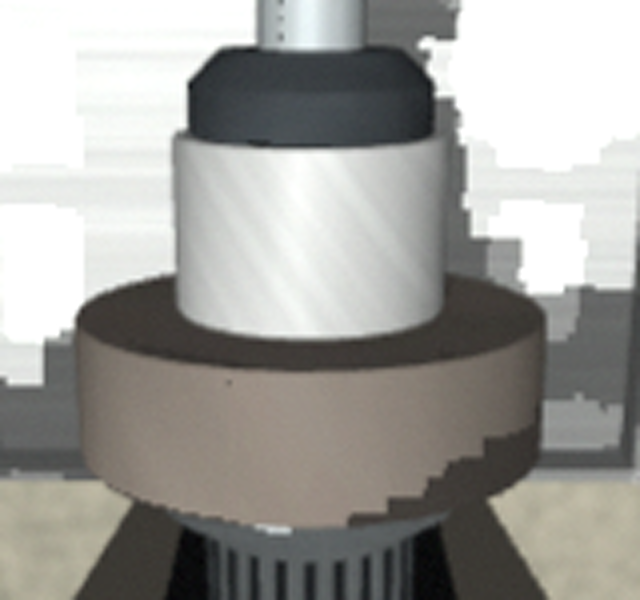

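View pics/s19c.png

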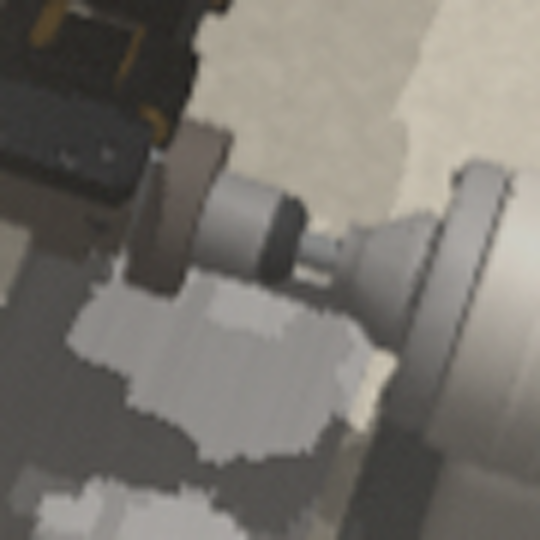

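Run:
```python
import pickle; from h import *
s,d=pickle.load(open("w19.pkl","rb"))
K=4; im=cv2.imread("pics/w19.png"); im=cv2.resize(im,None,fx=K,fy=K,interpolation=cv2.INTER_CUBIC)
c0=s["tcp_pos"]+[0,0,18]; w=.065
def dr(c,r,h,col):
    for c in cyl(c,w,r,h): cv2.polylines(im,[np.round((proj(d,c)+.5)*K-.5).astype(int)],False,col,1)
dr(c0,14,(-14.5,14.5),(0,0,255)); dr(c0,20,(14.5,21.5),(0,0,255))
dr(c0+[0,0,-1.1],30,(21.5,39.5),(0,255,0)); dr(c0+[0,0,-1.1],17,(39.5,61.5),(255,0,0)); dr(c0,15,(61.5,71.5),(255,0,255))
cv2.imwrite("pics/w19o.png",im[100*4:290*4,205*4:370*4][:760])
for g in (0,1,3,5):print(g,max(p[1] for p in [proj(d,q) for q in [cyl(c0+[0,0,-1.1],w,30,(21.5+g,39))[0]]][0].tolist()), proj(d,cyl(c0+[0,0,-1.1],w,30,(21.5+g,39))[0])[10])
```

```text
0 259.14785655495047 [285.47054783 259.14785655]
1 257.0756152434868 [285.46776143 257.07561524]
3 252.9045432984451 [285.46215287 252.9045433 ]
5 248.69763821488343 [285.45649612 248.69763821]
```

View pics/w19o.png

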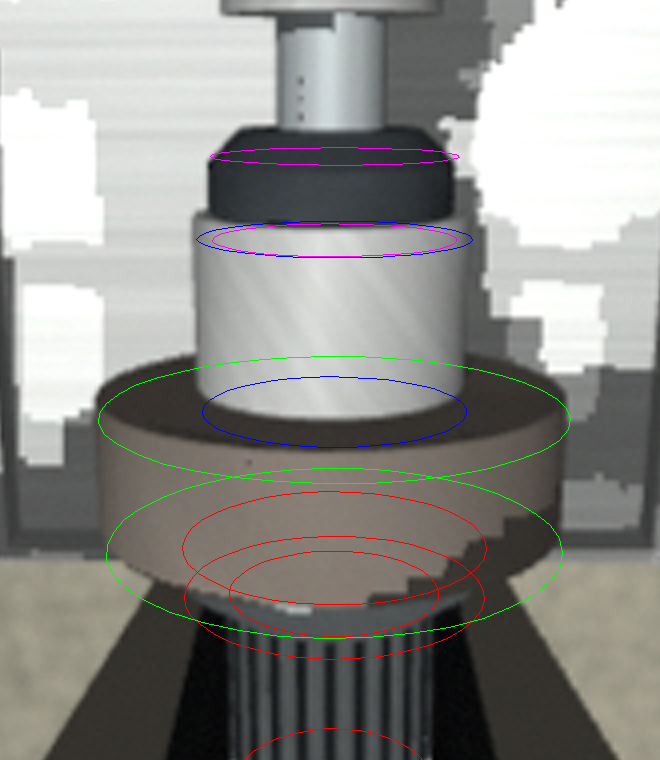

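```bash
python3 -m handwheel '1 .0005 0 0 0;1 .0003 0 0 0';python3 -m handwheel '1 0 0 0 0;1 0 0 0 0'
```

```text
time_s: 35.15
tcp_pos: [526.3, 186.3, 102.2]
ee_rot: [0.684, 0.73, -0.003, 0.002]
contact_force: [2.1, -16.4, 0.6]
grip_width: 27.5
time_s: 35.35
tcp_pos: [526.2, 186.3, 102.2]
ee_rot: [0.684, 0.73, -0.002, 0.002]
contact_force: [1.0, -15.0, 0.9]
grip_width: 27.4
```

```bash
python3 -m handwheel '1 .0005 0 0 0;1 .0003 0 0 0';python3 -m handwheel '1 0 0 0 0;1 0 0 0 0;1 0 0 0 0'
```

```text
time_s: 35.55
tcp_pos: [526.2, 186.4, 102.2]
ee_rot: [0.684, 0.73, -0.003, 0.003]
contact_force: [1.5, -18.6, 2.4]
grip_width: 27.2
time_s: 35.85
tcp_pos: [526.2, 186.3, 102.2]
ee_rot: [0.684, 0.73, -0.003, 0.003]
contact_force: [0.0, -17.7, 1.8]
grip_width: 27.2
```

```bash
python3 -m handwheel '1 -.0015 0 0 0;1 -.0015 0 0 0;1 -.0005 0 0 0;1 0 0 0 0'
```

```text
time_s: 36.25
tcp_pos: [526.2, 186.0, 102.2]
ee_rot: [0.684, 0.73, -0.001, 0.001]
contact_force: [1.0, -6.2, 0.6]
grip_width: 27.5
```

```bash
python3 -m handwheel '1 -.0007 0 0 0;.3 0 0 0 0;.3 0 0 0 0;.3 0 0 0 0;.3 0 0 0 0;.3 0 0 0 0'; python3 snap.py w20
python3 - <<'E'
import pickle; from h import *
s,d=pickle.load(open("w20.pkl","rb"))
cv2.imwrite("pics/w20c.png",cv2.resize(np.clip(d["img"][100:290,205:370]*1.6,0,255).astype(np.uint8),None,fx=3.1,fy=3.1,interpolation=cv2.INTER_CUBIC))
E
```

```text
time_s: 36.85
tcp_pos: [526.0, 186.6, 102.2]
ee_rot: [0.684, 0.73, 0.0, -0.0]
contact_force: [0.3, 0.1, -0.4]
grip_width: 63.7
36.85 [526.01123776 186.61994606 102.16063582] [ 6.83683166e-01  7.29778945e-01  2.44858736e-05 -1.40029359e-04] [ 0.34559499  0.11193574 -0.38631726] 63.6511940538019
```

View pics/w20c.png

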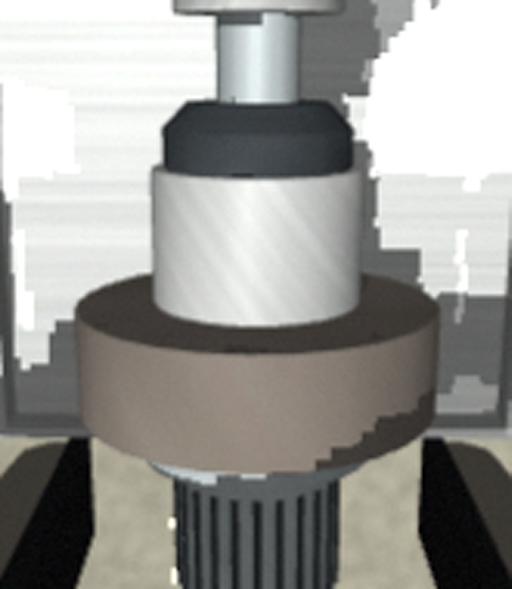

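```bash
python3 -m handwheel '.3 0 0 -.02 0;.3 0 0 -.03 0;.3 0 0 -.04 0;.3 0 0 -.02 0;.3 -.02 0 0 0;.3 -.03 0 0 0;.3 -.015 0 0 0;.3 0 0 0 0;.3 0 0 0 0;.3 0 0 0 0;.3 0 0 0 0'; python3 snap.py w21;  python3 snap.py t21 top; python3 snap.py s21 scene
python3 - <<'E'
import pickle; from h import *
s,d=pickle.load(open("w21.pkl","rb"))
cv2.imwrite("pics/w21c.png",cv2.resize(np.clip(d["img"][0:190,205:370]*1.6,0,255).astype(np.uint8),None,fx=3.1,fy=3.1,interpolation=cv2.INTER_CUBIC))
a=cv2.imread("pics/s21.png")[190:280,340:430]; cv2.imwrite("pics/s21c.png",cv2.resize(a,None,fx=6,fy=6,interpolation=cv2.INTER_CUBIC))
E
```

```text
time_s: 38.0
tcp_pos: [530.2, 122.4, 212.1]
ee_rot: [0.683, 0.73, 0.0, -0.0]
contact_force: [-0.4, -0.1, -0.2]
grip_width: 64.3
38.0 [530.19851183 122.39731278 212.06633283] [ 6.83350016e-01  7.30090898e-01  1.55343275e-06 -1.91609244e-04] [-0.40968966 -0.06681069 -0.23379752] 64.34519107661035
38.05 [530.20954685 122.30130897 212.072138  ] [ 6.83385676e-01  7.30057525e-01 -1.19160491e-05 -1.67147161e-04] [0.41537934 0.32167089 0.68265468] 64.31567828916414
38.1 [530.22869619 122.19753883 212.10327415] [ 6.83400601e-01  7.30043561e-01 -1.52461292e-05 -1.27990623e-04] [-1.039996    0.06565915 -0.4441841 ] 64.33539222033811
```

View pics/w21c.png

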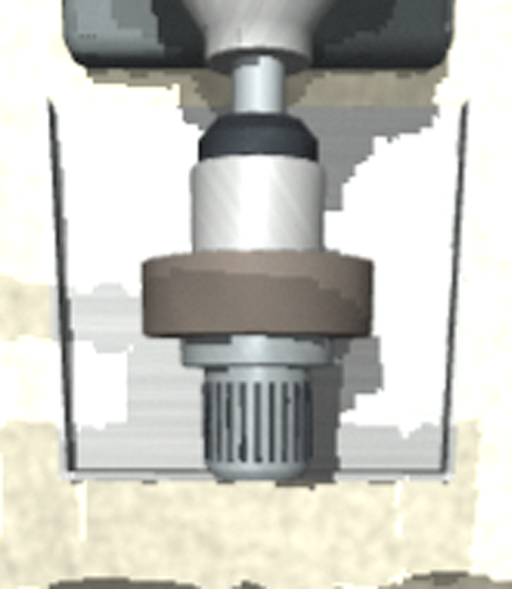

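View pics/s21c.png

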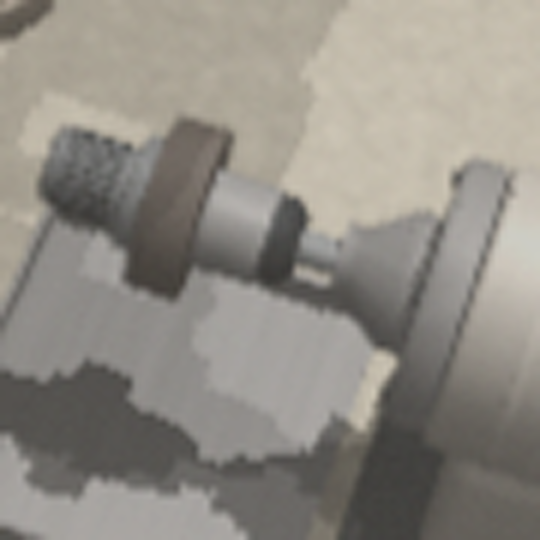

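View pics/t21.png

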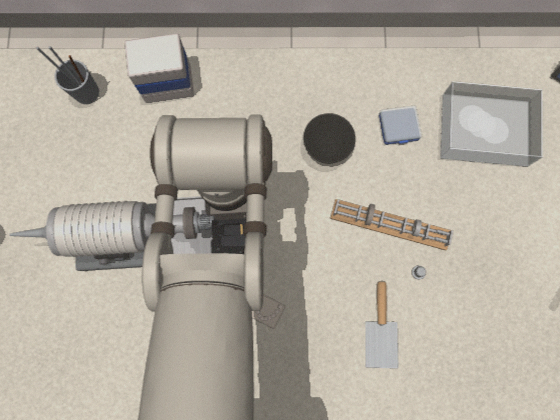

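Run:
```python
from station import ticket
print(ticket.job_done())
```

```text
the job is handed in; nothing more can be done
None
```

I slid the long collar, then the large stone, then the knurled flanged cap onto the arbor, and handed the job in at about 38 s. I released the cap, moved clear and left everything else where it was.

- **Forces:** The collar was pressed on the flange with about 7.5 N, the stone on the collar with about 3 N, and the cap with a peak of about 18.6 N, held at about 17.7 N.
- **Last pictures (wrist and side):** Flange, collar, stone and cap sit face to face with no visible gap. In the picture taken from above, the two spares are still in the rack and the small look-alike cap is in its place.

Two checks disagreed with what I expected:

- **Drag:** While the cap slid on I read only about 2 N, not the stated 6–10 N. The force then rose sharply without further movement, so I took that as contact with the stone.
- **Contact position:** The cap met the stone about 3 mm earlier than I had calculated. In the picture the cap sits about 3.5 mm further forward in the jaws than I had modelled, which explains it.

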